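# Fit the bearing sleeves to the bench shaker

### The job

First switch the shaker's isolator off, then lift the lid of the parts case right back until it rests on its stop, and slide every bearing sleeve from the case over a shaft of its own on the shaker, fully down. With all of them fitted, shut the case's lid again and only then switch the isolator back on. Leave the flask, dishes, mouse, black frame, bottle and cup where they are.

Things in the scene. Friction and masses are not known exactly. Their poses are not given: they have to be found in the camera images.
- shaker: Low white bench shaker, 220 x 220 x 50 mm, with an aluminium top, its flask platform taken off; fixed to the bench. Origin at the centre of its underside, z up; x and y along its sides. Its top face is 50 mm above the bench and carries four bare upright steel shafts, 100 mm apart in a square. There may be fewer sleeves than shafts.
- shaft1 (a point): Foot of one of the four shafts: a point on its axis at the shaker's top face (50 mm above the bench). The shaft is 28 mm in diameter and stands 40 mm above this point; its last 6 mm are tapered to 18 mm.
- shaft2 (a point): Foot of one of the four shafts: a point on its axis at the shaker's top face (50 mm above the bench). The shaft is 28 mm in diameter and stands 40 mm above this point; its last 6 mm are tapered to 18 mm.
- shaft3 (a point): Foot of one of the four shafts: a point on its axis at the shaker's top face (50 mm above the bench). The shaft is 28 mm in diameter and stands 40 mm above this point; its last 6 mm are tapered to 18 mm.
- shaft4 (a point): Foot of one of the four shafts: a point on its axis at the shaker's top face (50 mm above the bench). The shaft is 28 mm in diameter and stands 40 mm above this point; its last 6 mm are tapered to 18 mm.
- case: Blue-lidded grey parts case, fixed to the bench, its long side across the view of the robot: a shallow tray 175 (x) x 230 (y) mm, floor 5 mm thick, walls 5 mm thick (17 mm on the hinge side) and only 26 mm high, closed by a deep lid (from 26 to 62 mm above the bench). Origin at the centre of its underside; x points from the front (handle) to the hinge, z up. The sleeves stand upright inside.
- lid (a joint): Angle of the case's lid (rad): 0 shut, 1.80 open and resting on its stop, leaning back a little past upright. It weighs about 250 g and turns freely: let go below about 1.1 it falls shut, beyond about 1.35 it falls open onto the stop.
- lid_bar (a point): Middle of the lid's handle, a round steel bar 10 mm thick and 90 mm long, parallel to the hinge, standing 33 mm off the lid's top face (lid shut: 95 mm above the bench) on two 10 mm posts at its ends, 18 mm in from the lid's front edge. It moves with the lid.
- lid_hinge (a point): Middle of the lid's hinge line, along the case's y axis, on the case's far edge, 26 mm above the bench. The handle bar moves on a circle about it.
- switch: Isolator switch on a grey block 90 x 70 x 24 mm, fixed to the bench. Origin at the centre of its underside; its x axis points from the off side (red stripe) to the on side (green stripe), roughly away from the robot; z up.
- toggle (a joint): Angle of the switch's toggle (rad): 0 off (leaning to the red stripe, towards the robot), 1.0 on (leaning to the green stripe); upright at 0.5. Over-centre: once past upright it falls to that side and stays there. It takes under 2 N at the grip.
- toggle_pivot (a point): The toggle's hinge, along the switch's y axis, 34 mm above the bench, above the block's centre.
- toggle_grip (a point): Middle of the toggle's red cross grip: a round bar 20 mm thick and 60 mm long along the switch's y axis, 75 mm from the pivot (about 100 mm above the bench when on or off).
- sleeve1: Orange bearing sleeve, a plain tube 58 mm in outer diameter and 50 mm long with a 32 mm bore right through, about 130 g; the same either way up. Origin at its centre, z along the bore. Starts upright in the case (centre 30 mm above the bench); fully down over a shaft its centre is 75 mm above the bench. Absent in some starts (None).
- sleeve2: Orange bearing sleeve, a plain tube 58 mm in outer diameter and 50 mm long with a 32 mm bore right through, about 130 g; the same either way up. Origin at its centre, z along the bore. Starts upright in the case (centre 30 mm above the bench); fully down over a shaft its centre is 75 mm above the bench. Absent in some starts (None).
- sleeve3: Orange bearing sleeve, a plain tube 58 mm in outer diameter and 50 mm long with a 32 mm bore right through, about 130 g; the same either way up. Origin at its centre, z along the bore. Starts upright in the case (centre 30 mm above the bench); fully down over a shaft its centre is 75 mm above the bench. Absent in some starts (None).
- sleeve4: Orange bearing sleeve, a plain tube 58 mm in outer diameter and 50 mm long with a 32 mm bore right through, about 130 g; the same either way up. Origin at its centre, z along the bore. Starts upright in the case (centre 30 mm above the bench); fully down over a shaft its centre is 75 mm above the bench. Absent in some starts (None).
- flask: Bystander: clear culture flask lying flat, 75 x 115 x 34 mm with a yellow cap. Origin under its centre.
- stage_insert: Bystander: flat black frame 85 x 126 x 6 mm. Origin under its centre.
- mouse: Bystander: black computer mouse, 105 x 62 x 26 mm. Origin under its centre.
- dishes: Bystander: stack of three clear dishes, 90 mm across, 44 mm high. Origin under its centre.
- bottle: Bystander: glass bottle with blue cap, 64 mm across, 150 mm high. Origin under its centre.
- beaker: Bystander: white plastic cup, 80 mm across, 90 mm high. Origin under its centre.
Mind the look-alikes: they are no part of the job. What is shaped like the switch but yellow is not meant.

How it is judged:
By the outcome, as a careful person would: the job done as asked, in the order asked, and still so for the second after the job is handed in, with the robot touching nothing.
Of sleeve1, sleeve2, sleeve3, sleeve4 only 2 to 4 are there at a start; the rules pass over those that are not, and their reading is None.
At some moment in a run one of sleeve1, sleeve2, sleeve3, sleeve4 may be knocked a few centimetres aside while the robot is not near it.
Once in a run the grip may slacken for a moment while it holds something.
It also fails if it takes over 210 s, if anything falls off the work surface, if the arm or the gripper's body presses on something with over 40 N, if the wrist force passes 120 N, or if a joint passes its speed limit or range.

### The arm

A 6-joint arm with a two-finger parallel gripper is mounted at the origin on the work surface. World frame = base frame: x ahead of the robot, y to its left, z up, the work surface at z = 0. Lengths are in m, angles in rad, forces in N, time in s.
With the tool pointing down it reaches from about 0.25 to 0.775 m from the base axis. Payload 4 kg.
Tool frame: the origin (TCP) lies midway between the tips of the shut fingers; the grasp point (between the pads) lies 19 mm behind it (manip.grip_point_offset is the distance from the TCP to the grasp point, in m); z points along the fingers, x is the direction in which the jaws open and shut, and the axes are right-handed (so a half turn about z gives the same grasp; the last joint's range is limited). The gripper opens to 85 mm and grips with 20 to 120 N. Pads are 22 mm wide; open, the fingers measure 114 mm over their backs; the gripper's body (76 mm by 85 mm) begins 54 mm behind the grasp point. The pads swing forward as they close: fully open they stand 13 mm farther back than shut.
Start: joints at [-1.443, 0.087, 1.371, -0, 1.684, -0.103], TCP at [0.126, -0.535, 0.198] pointing down, gripper open.
Joint ranges: [-3.1, 3.1], [-0.76, 2.03], [0.27, 2.55], [-1.08, 4.22], [0.17, 2.65], [-2.57, 2.57]. Speed limits (rad/s): [2.79, 2.79, 3.14, 3.14, 3.14, 3.14].

### API

Orientations are given as [roll, pitch, yaw] about the fixed x, y, z axes, in that order (R = Rz(yaw) Ry(pitch) Rx(roll)).
In Python, from cell import manip gives the robot as it stands.
- The arm moves only by the tool drive_tool, never from a script. Its arguments are lists of equal length, an entry for each row: "slide": the shift along the world's x, y, z scaled (see below), a list of three; "rotation": the turn, a rotation vector about the world's x, y, z scaled (see below), a list of three. In form: {"slide": [[x, y, z], ...], "rotation": [[ax, ay, az], ...]}. A call has 1 to 12 rows; each row shifts and turns the commanded pose from where the row before left it; what a row does not reach is not made up. The controller multiplies each number of a shift by 0.3 m and each number of a turn by 6 degrees. A row lasts 1/8 s, in which the tool goes at most 62.5 mm and 10.7 degrees, less where a joint would pass 70% of its speed; a pose out of reach is approached as far as the arm can. A call with a number of a shift or a turn outside -1 to 1 is refused whole. A call with a gripper value outside its range is refused whole. "jaw" is the gripper command: -1 is shut, 1 is fully open, values between are in proportion, set as the call begins (left out, the last holds). The fingers move at their own pace and stop on an object; "grip_force" is the grip in N (left out, the last holds). Time passes only in rows, so rows that do not move let the fingers close. It gives the time, the measured TCP pose, the force and the opening at its end, in the units of the state.
- manip.get_state(): the state, without advancing time (a new reading comes with each control period).
- manip.read_camera(name): name is "scene" or "side" or "wrist"; returns (picture, depth): 384x512x3 uint8, red, green, blue; 384x512 float32, m along the optical axis (not along the pixel's ray), 0 where there is no reading.
- manip.camera_info(name): a dict with "K" (3x3 intrinsics, pixels), "world_to_cam" (4x4, takes a point from world to camera coordinates); the wrist camera has in their place "T_tool_cam" (4x4, takes a point from camera to tool coordinates, whose origin is the TCP and whose axes are the tool frame's). Camera axes: x right, y up, looking along -z (the intrinsics and any distortion apply to the point x, -y, -z); pixel columns grow to the right and rows downward; lengths in m; the calibration is good to about 2 mm. A picture is of the moment at which its call begins: read the wrist's pose just before it. camera_info takes no time and is no camera call.
- manip.close_job(): hands the job in, once; it reports no verdict.
Trained networks look in the newest picture that a camera, given by its name, has taken for a name from the list of things; names that differ only in an ending like _2 or _b are one class to them, and where a whole thing is asked for, a point or a joint stands for the part that bears it (a point fixed in the world has none). Each returns a list of dicts, best first, with "score" (0 to 1); they miss things now and then, are a little off and sometimes report something else, mostly with a low value. They report only what shows in the picture. A call takes as long as a camera call. They do not tell look-alikes from the thing itself.
- manip.silhouettes(target, camera): "region" (384x512 bool, what is visible of it) and "rect" ([left, top, right, bottom] in pixels, round what is visible of it).
- manip.mark_of(target, camera): "position" ([row, column] in pixels: a listed point, or the origin of a listed thing).
The state is a dict: "time_s": time; "joints": joint angles; "joint_velocities": joint speeds; "tau": joint torques, N m; "tool_pos": TCP position; "ee_rot": TCP orientation; "contact_force": force on the tool from outside, world axes, zero at the start; "ft_torque": the same for the moment, N m; "opening": opening from 0.0 (shut) to 1.0 (fully open).
Only numpy, scipy, OpenCV 4.12 (cv2) and the standard library are available. Lean on these libraries where they do the work, as an engineer would, in place of code of your own. Each camera call takes 0.05 s, during which the arm holds its last target.

## Working session

There is one attempt and no reset: what is moved stays moved. The work goes in short steps, Python scripts to look and compute and a tool call to move; the robot and the scene stay as the last step left them, time stands still between calls to the robot, and variables do not carry over. Pictures are saved under pics/ and viewed, and the job is handed in when it is done.

Besides the shell and the picture viewer there is one more tool, called after ">>>" as name(argument=value, ...), one argument or row to a line, values as JSON. drive_tool: Moves the arm, as the interface text tells. Its arguments: {"type":"object","properties":{"slide":{"type":"array"},"rotation":{"type":"array"},"jaw":{"type":"number"},"grip_force":{"type":"number"}},"required":["slide","rotation"]}

```bash
mkdir -p pics; ls; cat > h.py <<'E'
import numpy as np, cv2
from scipy.spatial.transform import Rotation as R
from cell import manip
def cam(name):
    st=manip.get_state(); im,d=manip.read_camera(name); ci=manip.camera_info(name)
    K=np.array(ci['K'])
    if 'world_to_cam' in ci: T=np.linalg.inv(np.array(ci['world_to_cam']))
    else:
        W=np.eye(4);W[:3,:3]=R.from_euler('xyz',st['ee_rot']).as_matrix();W[:3,3]=st['tool_pos'];T=W@np.array(ci['T_tool_cam'])
    return im,d,K,T
def ray(K,T,r,c):
    p=np.array([(c-K[0,2])/K[0,0],-(r-K[1,2])/K[1,1],-1.0]); return T[:3,:3]@p,T[:3,3]
def at_z(K,T,r,c,z):
    v,o=ray(K,T,r,c); return o+v*(z-o[2])/v[2]
def cloud(d,K,T):
    r,c=np.mgrid[:d.shape[0],:d.shape[1]]
    p=np.stack([(c-K[0,2])/K[0,0]*d,-(r-K[1,2])/K[1,1]*d,-d],-1)
    return p@T[:3,:3].T+T[:3,3]
def proj(K,T,p):
    q=np.linalg.inv(T)@np.append(p,1); return K[1,2]-K[1,1]*q[1]/-q[2],K[0,2]+K[0,0]*q[0]/-q[2]
def save(n,im,s=1.5):
    cv2.imwrite('pics/'+n,cv2.resize(im[:,:,::-1],None,fx=s,fy=s))
E
python3 - <<'E'
from h import *
for n in ('scene','side','wrist'):
    im,d,K,T=cam(n); save(n+'0.png',im); np.savez(n+'0.npz',im=im,d=d,K=K,T=T); print(n,T[:3,3].round(3),K.round(1).tolist(),manip.camera_info(n).keys())
print(manip.get_state())
E
```

```text
pics
scene [1.883 0.611 1.173] [[499.5, 0.0, 261.2], [0.0, 499.5, 188.6], [0.0, 0.0, 1.0]] dict_keys(['K', 'world_to_cam'])
side [0.308 1.077 0.939] [[475.0, 0.0, 256.0], [0.0, 475.0, 195.8], [0.0, 0.0, 1.0]] dict_keys(['K', 'world_to_cam'])
wrist [ 0.193 -0.52   0.374] [[307.9, 0.0, 251.0], [0.0, 307.9, 194.9], [0.0, 0.0, 1.0]] dict_keys(['K', 'T_tool_cam'])
{'time_s': 0.15, 'joints': array([-1.44307794e+00,  8.78000276e-02,  1.37193641e+00, -2.73975326e-05,
        1.68358528e+00, -1.03084980e-01]), 'joint_velocities': array([-0.00193964, -0.00434462, -0.00389536, -0.0006023 ,  0.00042576,
       -0.00032558]), 'tau': array([ 1.91896295e-03, -3.52371669e+01, -3.13679123e+01, -1.14773179e-04,
        8.07592791e-03, -1.60498068e-06]), 'tool_pos': array([ 0.12575484, -0.53497338,  0.1968851 ]), 'ee_rot': array([-3.14144181e+00,  1.72268437e-03, -1.33999589e+00]), 'contact_force': array([ 0.0773102 , -0.42366126, -0.84072107]), 'ft_torque': array([-0.05104218,  0.03868642,  0.02705731]), 'opening': 0.997799970904723}
```

View pics/scene0.png

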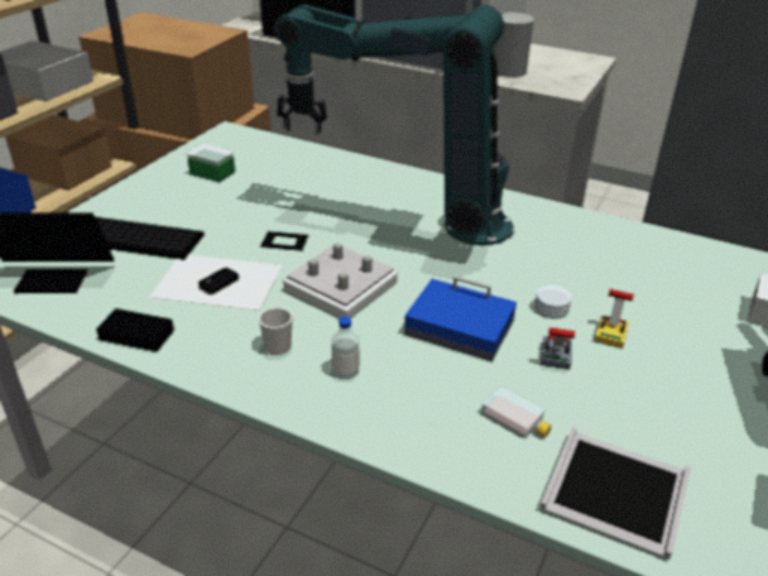

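View pics/side0.png

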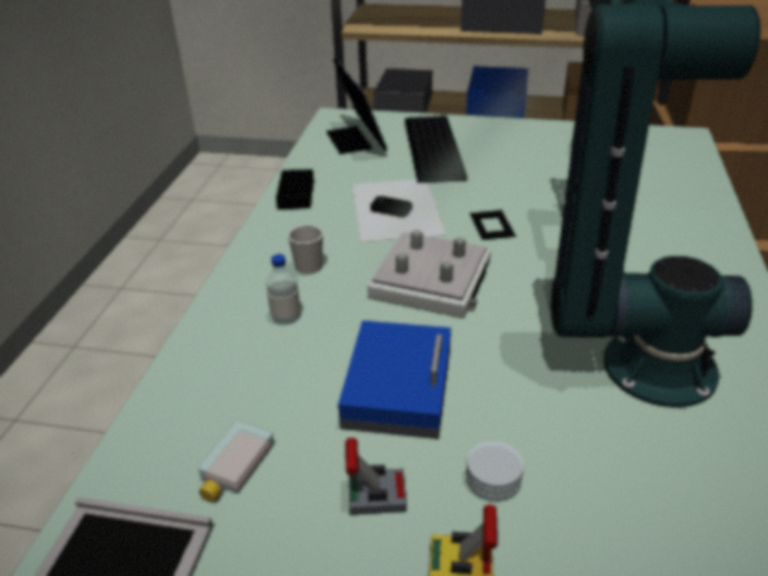

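View pics/wrist0.png

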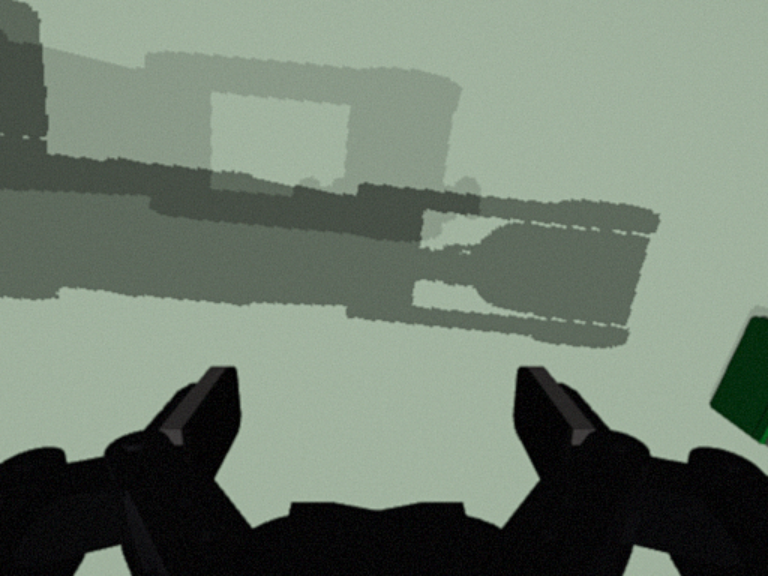

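Scene picture (1.5x): the grey switch is at (557,347), with its toggle away from the robot, so it is on. The yellow look-alike is at (613,325). The blue-lidded case is at (460,315) and the shaker with four shafts at (340,277). There are no other cases or shakers, and I choose the grey switch. Next I measure.

```bash
python3 - <<'E'
from h import *
zs={'shaker':0,'shaft1':.05,'case':0,'lid_bar':.095,'lid_hinge':.026,'switch':0,'toggle_pivot':.034,'toggle_grip':.1,'flask':0,'dishes':0,'bottle':0,'beaker':0,'stage_insert':0,'mouse':0}
for n in ('scene','side'):
    im,d,K,T=cam(n); np.savez(n+'0.npz',im=im,d=d,K=K,T=T)
    for t,z in zs.items():
        for o in manip.mark_of(t,n)[:5]:
            r,c=o['position']; print(n,t,round(o['score'],2),round(r),round(c),at_z(K,T,r,c,z).round(3))
    P=cloud(d,K,T)
    hsv=cv2.cvtColor(im,cv2.COLOR_RGB2HSV)
    for nm,m in (('blue',(hsv[...,0]>105)&(hsv[...,0]<130)&(hsv[...,1]>150)&(hsv[...,2]>60)),('red',((hsv[...,0]<6)|(hsv[...,0]>174))&(hsv[...,1]>150)&(hsv[...,2]>60))):
        nn,l,s,ce=cv2.connectedComponentsWithStats(m.astype(np.uint8))
        for i in range(1,nn):
            if s[i,4]>25:
                p=P[(l==i)]; print(nm,s[i].tolist(),np.median(p,0).round(3),p.min(0).round(3),p.max(0).round(3))
im=np.load('side0.npz')['im']; cv2.imwrite('pics/swcrop.png',cv2.resize(im[280:384,210:350,::-1],None,fx=5,fy=5,interpolation=2))
E
```

```text
scene shaker 0.69 190 228 [ 0.464 -0.211  0.   ]
scene shaft1 0.93 180 242 [ 0.435 -0.163  0.05 ]
scene shaft1 0.87 178 210 [ 0.49 -0.28  0.05]
scene shaft1 0.63 171 226 [ 0.412 -0.251  0.05 ]
scene shaft1 0.6 192 229 [ 0.531 -0.167  0.05 ]
scene case 0.83 220 303 [0.496 0.13  0.   ]
scene lid_bar 0.73 187 315 [0.409 0.135 0.095]
scene lid_bar 0.51 245 229 [0.843 0.008 0.095]
scene lid_hinge 0.81 228 296 [0.586 0.136 0.026]
scene switch 0.96 225 406 [0.343 0.481 0.   ]
scene switch 0.68 230 370 [0.436 0.369 0.   ]
scene switch 0.63 237 370 [0.473 0.38  0.   ]
scene toggle_pivot 0.92 231 373 [0.481 0.388 0.034]
scene toggle_pivot 0.59 212 408 [0.312 0.472 0.034]
scene toggle_grip 0.51 223 376 [0.517 0.396 0.1  ]
scene toggle_grip 0.45 196 415 [0.29  0.482 0.1  ]
scene flask 0.89 278 337 [0.724 0.344 0.   ]
scene dishes 0.56 203 368 [0.278 0.314 0.   ]
scene bottle 0.8 246 232 [ 0.75  -0.033  0.   ]
scene bottle 0.25 188 146 [ 0.608 -0.507  0.   ]
scene beaker 0.7 233 187 [ 0.763 -0.212  0.   ]
scene stage_insert 0.85 161 188 [ 0.357 -0.47   0.   ]
scene stage_insert 0.57 182 242 [ 0.3
[... 1734 characters left out ...]
0.335 -0.474  0.   ]
side stage_insert 0.5 236 293 [0.415 0.034 0.   ]
side mouse 0.87 138 259 [ 0.616 -0.513  0.   ]
side mouse 0.16 320 328 [0.295 0.321 0.   ]
blue [312, 46, 29, 30, 326] [ 0.453 -1.614 -0.117] [ 0.308 -1.861 -0.196] [0.506 1.077 0.939]
blue [182, 170, 7, 7, 43] [ 0.75  -0.028  0.148] [ 0.74  -0.049  0.139] [ 0.763 -0.021  0.154]
blue [226, 214, 74, 72, 4074] [0.481 0.175 0.062] [0.308 0.023 0.023] [0.569 1.077 0.939]
red [231, 293, 8, 23, 154] [0.505 0.401 0.108] [0.492 0.367 0.094] [0.519 0.423 0.114]
red [264, 316, 5, 15, 56] [0.438 0.376 0.025] [0.43  0.353 0.021] [0.446 0.395 0.028]
red [322, 337, 9, 29, 215] [0.295 0.487 0.108] [0.285 0.453 0.027] [0.303 0.51  0.113]
```

View pics/swcrop.png

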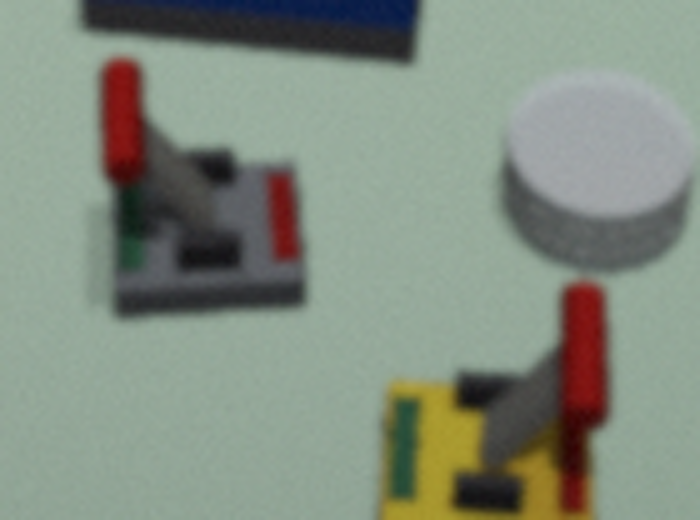

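The crop confirms it: the grey switch's toggle leans to green, so it is on. The yellow one leans to red. I move over there with the tool turned so the jaws run along world x.

>>> drive_tool(
  slide=[
    [0.0675, 0.1635, 0.0215],
    [0.0675, 0.1635, 0.0215],
    [0.0675, 0.1635, 0.0215],
    [0.0675, 0.1635, 0.0215],
    [0.0675, 0.1635, 0.0215],
    [0.0675, 0.1635, 0.0215],
    [0.0675, 0.1635, 0.0215],
    [0.0675, 0.1635, 0.0215],
    [0.0675, 0.1635, 0.0215],
    [0.0675, 0.1635, 0.0215],
    [0.0675, 0.1635, 0.0215],
    [0.0675, 0.1635, 0.0215],
  ],
  rotation=[
    [0, 0, 0.875],
    [0, 0, 0.875],
    [0, 0, 0.875],
    [0, 0, 0.875],
    [0, 0, 0.875],
    [0, 0, 0.875],
    [0, 0, 0.875],
    [0, 0, 0.875],
    [0, 0, 0.875],
    [0, 0, 0.875],
    [0, 0, 0.875],
    [0, 0, 0.875],
  ],
  jaw=-1,
)

```text
time_s: 3.15
tool_pos: [0.3692, 0.055, 0.2758]
ee_rot: [-3.142, -0.002, -0.237]
contact_force: [0.7, 0.8, -1.1]
opening: 0.002
```

>>> drive_tool(
  slide=[
    [0.0675, 0.1635, 0.0215],
    [0.0675, 0.1635, 0.0215],
    [0.0675, 0.1635, 0.0215],
    [0.0675, 0.1635, 0.0215],
    [0, 0, 0],
  ],
  rotation=[
    [0, 0, 0.875],
    [0, 0, 0.875],
    [0, 0, 0.875],
    [0, 0, 0.875],
    [0, 0, 0],
  ],
)

```text
time_s: 3.78
tool_pos: [0.4503, 0.2521, 0.2996]
ee_rot: [3.142, 0.002, 0.13]
contact_force: [0.2, -0.3, -0.5]
opening: -0.001
```

```bash
cat > look.py <<'E'
from h import *
import sys
n=sys.argv[1]
st=manip.get_state(); print(st['time_s'],st['tool_pos'].round(4),st['ee_rot'].round(4),st['opening'],st['joints'].round(2))
im,d,K,T=cam('wrist'); save(n+'.png',im); np.savez(n+'.npz',im=im,d=d,K=K,T=T)
for a in sys.argv[2:]:
    t,z=a.split(':')
    for o in manip.mark_of(t,'wrist')[:5]:
        r,c=o['position']; print(t,round(o['score'],2),round(r),round(c),at_z(K,T,r,c,float(z)).round(4))
E
python3 look.py w1 switch:0 toggle_pivot:.034 toggle_grip:.1 case:0 lid_bar:.095 lid_hinge:.026
```

```text
3.775 [0.4503 0.2521 0.2996] [3.1415e+00 2.1000e-03 1.3030e-01] -0.0011679631955697624 [0.4  0.02 1.25 0.   1.88 0.27]
switch 0.77 69 280 [0.4757 0.3782 0.    ]
toggle_pivot 0.7 66 282 [0.4739 0.3786 0.034 ]
toggle_grip 0.66 53 317 [0.5065 0.3882 0.1   ]
toggle_grip 0.51 96 153 [0.3255 0.3182 0.1   ]
case 0.87 223 262 [0.4816 0.1407 0.    ]
lid_bar 0.6 253 214 [0.415  0.1248 0.095 ]
lid_bar 0.33 109 438 [0.6624 0.347  0.095 ]
```

View pics/w1.png

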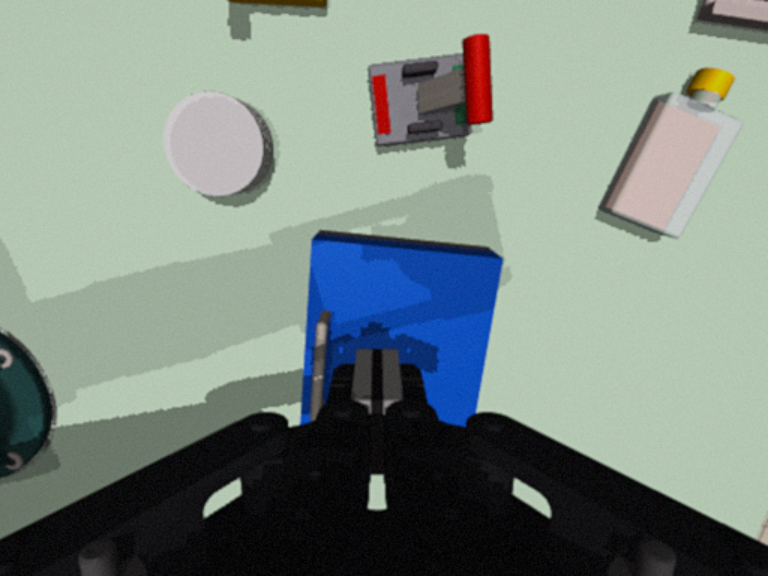

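The wrist view shows the grey switch at (430,100) with its toggle on the green side. Pivot is at (0.474,0.379), grip at about (0.508,0.389). I push it over with shut fingers from the far side.

>>> drive_tool(
  slide=[
    [0.0917, 0.124, -0.083],
    [0.0917, 0.124, -0.083],
    [0.0917, 0.124, -0.083],
    [0.0917, 0.124, -0.083],
    [0, 0, -0.13],
    [0, 0, -0.13],
    [0, 0, -0.13],
    [-0.06, -0.015, 0],
    [-0.06, -0.015, 0],
    [-0.06, -0.015, 0],
    [-0.06, -0.015, 0],
    [-0.04, -0.01, 0],
  ],
  rotation=[
    [0, 0, 0],
    [0, 0, 0],
    [0, 0, 0],
    [0, 0, 0],
    [0, 0, 0],
    [0, 0, 0],
    [0, 0, 0],
    [0, 0, 0],
    [0, 0, 0],
    [0, 0, 0],
    [0, 0, 0],
    [0, 0, 0],
  ],
)

```text
time_s: 5.62
tool_pos: [0.4754, 0.3763, 0.085]
ee_rot: [-3.141, -0.001, 0.125]
contact_force: [0.4, 0.3, 0.5]
opening: -0.004
```

>>> drive_tool(
  slide=[
    [0, 0, 0],
    [0.05, 0.01, 0],
    [0, 0, 0.2],
    [0, 0, 0.2],
    [0, -0.1, 0.2],
    [-0.05, -0.15, 0.1],
    [0, 0, 0],
  ],
  rotation=[
    [0, 0, 0],
    [0, 0, 0],
    [0, 0, -1],
    [0, 0, 0],
    [0, 0, 0],
    [0, 0, 0],
    [0, 0, 0],
  ],
  jaw=0.0,
)

```text
time_s: 6.5
tool_pos: [0.4785, 0.3059, 0.2959]
ee_rot: [-3.138, -0.01, 0.018]
contact_force: [0.8, -0.3, -0.7]
opening: 0.504
```

```bash
python3 look.py w2 switch:0 toggle_pivot:.034 toggle_grip:.1 case:0 lid_bar:.095 lid_hinge:.026
```

```text
6.5 [0.4785 0.3059 0.2959] [-3.1378 -0.0097  0.0177] 0.5035118709073608 [ 0.47  0.12  1.14 -0.    1.87  0.45]
switch 0.72 107 246 [0.472  0.3766 0.    ]
switch 0.71 26 144 [ 0.3308  0.4812 -0.    ]
switch 0.34 148 130 [0.296  0.3126 0.    ]
toggle_pivot 0.83 24 134 [0.3286 0.4757 0.034 ]
toggle_pivot 0.73 105 247 [0.4741 0.3785 0.034 ]
toggle_grip 0.73 94 273 [0.5039 0.3911 0.1   ]
case 0.98 254 250 [0.4825 0.1376 0.    ]
lid_bar 0.58 290 200 [0.4124 0.1288 0.095 ]
```

View pics/w2.png

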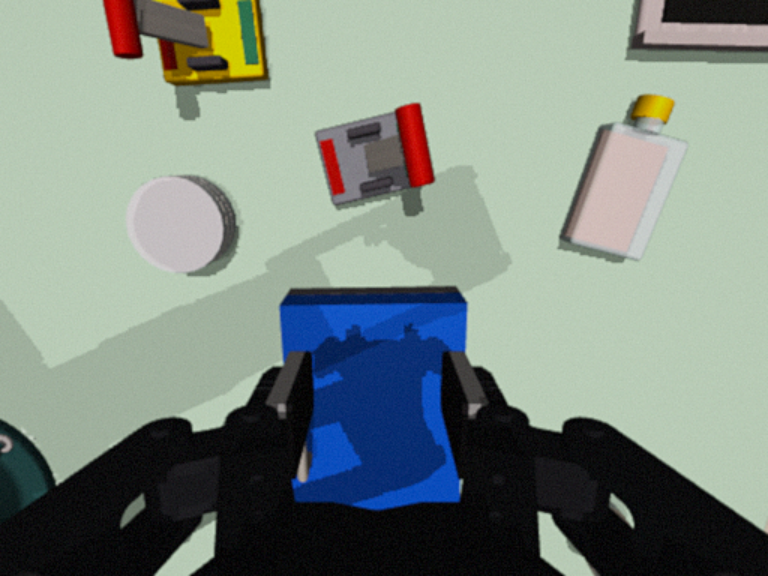

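The toggle is still, or again, on the green side: the red bar is at (415,145), right of the block. I repeat in smaller steps and look before withdrawing.

>>> drive_tool(
  slide=[
    [0.0907, 0.1057, -0.107],
    [0.0907, 0.1057, -0.107],
    [0.0907, 0.1057, -0.107],
    [0, 0, -0.128],
    [0, 0, -0.128],
    [0, 0, -0.128],
    [-0.06, -0.015, 0],
    [-0.06, -0.015, 0],
    [-0.06, -0.015, 0],
    [-0.06, -0.015, 0],
    [0, 0, 0],
  ],
  rotation=[
    [0, 0, 0],
    [0, 0, 0.5],
    [0, 0, 0.5],
    [0, 0, 0],
    [0, 0, 0],
    [0, 0, 0],
    [0, 0, 0],
    [0, 0, 0],
    [0, 0, 0],
    [0, 0, 0],
    [0, 0, 0],
  ],
  jaw=-1,
)

```text
time_s: 8.22
tool_pos: [0.4841, 0.3846, 0.0779]
ee_rot: [3.141, 0.002, 0.128]
contact_force: [-0.3, -1.1, 0.0]
opening: -0.0
```

```bash
cat > two.py <<'E'
from h import *
import sys
# two.py name x y z half  -> crops of scene and side round a world point
n=sys.argv[1]; p=np.array([float(a) for a in sys.argv[2:5]]); hh=int(sys.argv[5])
out=[]
for c in ('scene','side'):
    im,d,K,T=cam(c); np.savez(n+c+'.npz',im=im,d=d,K=K,T=T)
    r,q=[int(v) for v in proj(K,T,p)]; r=min(max(r,hh),384-hh); q=min(max(q,hh),512-hh)
    out.append(cv2.resize(im[r-hh:r+hh,q-hh:q+hh,::-1],(390,390),interpolation=2)); print(c,r,q)
cv2.imwrite('pics/'+n+'.png',np.hstack(out))
E
python3 two.py t1 .475 .38 .08 50
```

```text
scene 219 373
side 307 249
```

View pics/t1.png

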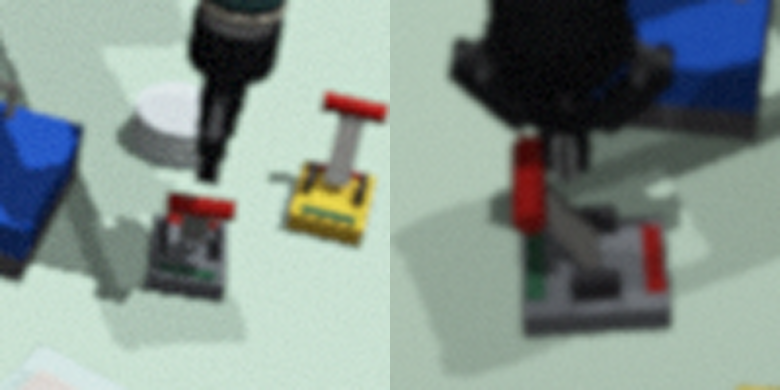

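```bash
python3 look.py w3 toggle_grip:.1 toggle_pivot:.034
```

```text
8.325 [0.4857 0.3847 0.0783] [3.1413 0.     0.1266] -0.0007031432160314009 [ 0.58  0.29  1.37 -0.    1.48  0.45]
toggle_grip 0.93 239 294 [0.5088 0.3869 0.1   ]
toggle_pivot 0.69 39 35 [0.3312 0.4776 0.034 ]
toggle_pivot 0.62 206 233 [0.4725 0.3798 0.034 ]
```

View pics/w3.png

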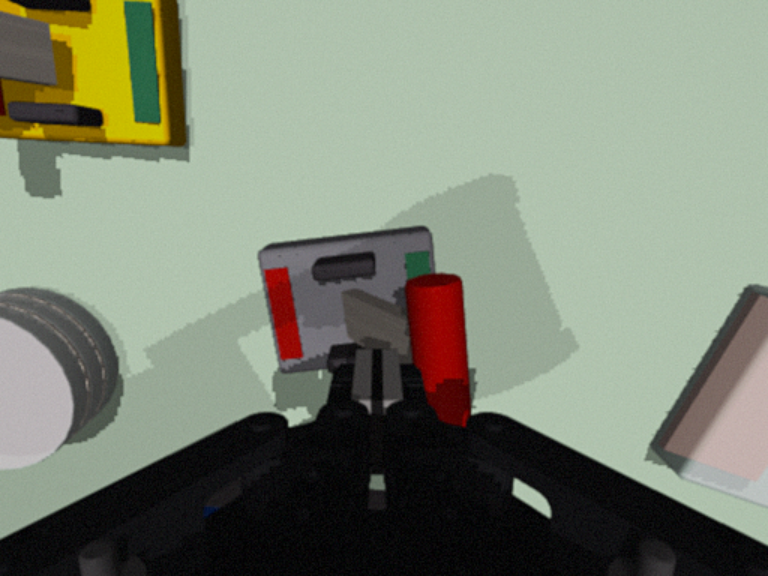

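The wrist view shows the bar at (440,350), still on, with the fingers on the robot side of it. Instead of pushing I grip the bar and carry it over.

>>> drive_tool(
  slide=[
    [0, 0, 0.145],
    [0, 0, 0.145],
    [0.0375, 0.005, 0.145],
    [0.0375, 0.005, 0],
    [0, 0, 0],
    [0, 0, 0],
  ],
  rotation=[
    [0, 0, 0],
    [0, 0, 0],
    [0, 0, 0.6],
    [0, 0, 0.6],
    [0, 0, 0],
    [0, 0, 0],
  ],
  jaw=0.4,
)

```text
time_s: 9.22
tool_pos: [0.5075, 0.3871, 0.2079]
ee_rot: [3.141, 0.003, 0.251]
contact_force: [0.7, -0.1, -0.2]
opening: 0.698
```

```bash
python3 look.py w4 toggle_grip:.1 toggle_pivot:.034;python3 two.py t2 .475 .38 .08 50
```

```text
9.225 [0.5075 0.3871 0.2079] [3.1409e+00 2.5000e-03 2.5070e-01] 0.698145153889238 [0.56 0.29 1.12 0.   1.74 0.31]
toggle_grip 0.63 21 27 [0.2925 0.4743 0.1   ]
toggle_grip 0.57 181 249 [0.5046 0.388  0.1   ]
toggle_grip 0.17 228 395 [0.6566 0.3771 0.1   ]
toggle_pivot 0.83 168 220 [0.4722 0.379  0.034 ]
toggle_pivot 0.66 44 108 [0.3295 0.4773 0.034 ]
scene 219 373
side 307 249
```

View pics/w4.png

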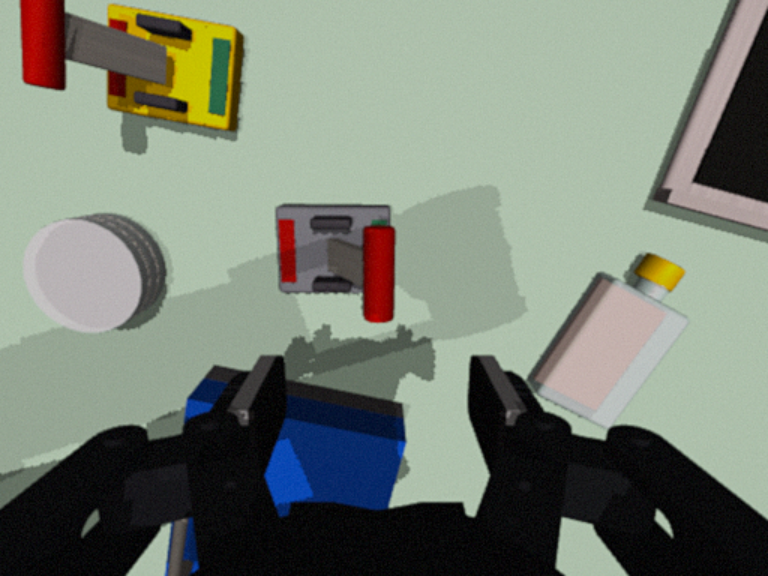

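View pics/t2.png

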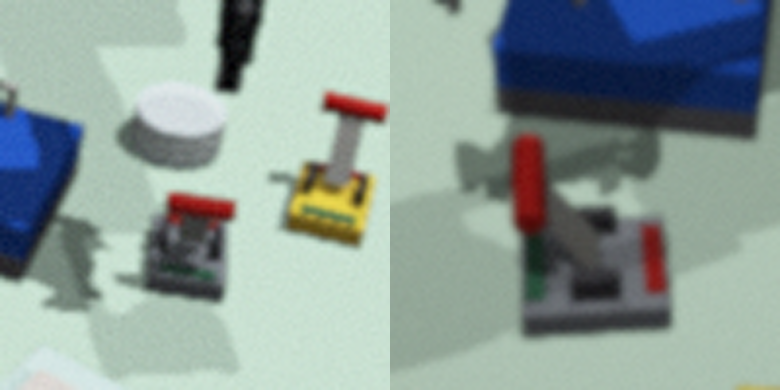

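>>> drive_tool(
  slide=[
    [0, 0, -0.105],
    [0, 0, -0.105],
    [0, 0, -0.105],
    [0, 0, -0.105],
    [0, 0, 0],
  ],
  rotation=[
    [0, 0, 0],
    [0, 0, 0],
    [0, 0, 0],
    [0, 0, 0],
    [0, 0, 0],
  ],
)

```text
time_s: 10.1
tool_pos: [0.5056, 0.386, 0.0796]
ee_rot: [3.139, 0.007, 0.252]
contact_force: [-0.5, -0.6, 0.3]
opening: 0.699
```

>>> drive_tool(
  slide=[
    [0, 0, 0],
    [0, 0, 0],
    [0, 0, 0],
    [0, 0, 0],
    [0, 0, 0],
  ],
  rotation=[
    [0, 0, 0],
    [0, 0, 0],
    [0, 0, 0],
    [0, 0, 0],
    [0, 0, 0],
  ],
  jaw=-1,
  grip_force=20,
)

```text
time_s: 10.72
tool_pos: [0.5081, 0.3874, 0.0836]
ee_rot: [-3.141, -0.0, 0.252]
contact_force: [0.4, -0.3, -0.4]
opening: -0.002
```

```bash
python3 look.py w5 ;python3 two.py t3 .475 .38 .08 50
```

```text
10.725 [0.5081 0.3874 0.0836] [-3.1415e+00 -4.0000e-04  2.5170e-01] -0.0021028989351381923 [ 0.56  0.33  1.31 -0.    1.5   0.31]
scene 219 373
side 307 249
```

View pics/t3.png

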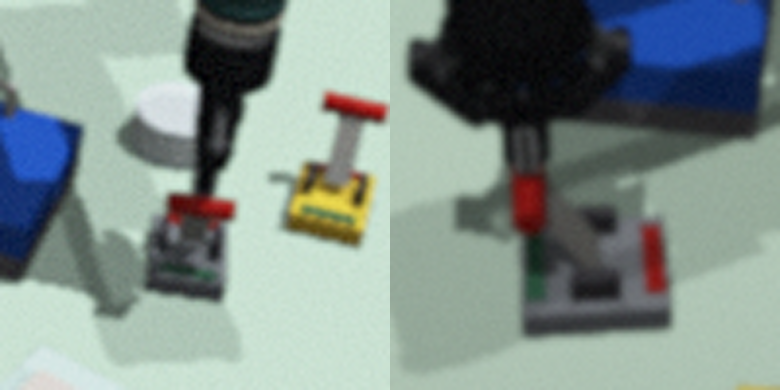

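```bash
python3 - <<'E'
from h import *
out=[]
for c,(r0,q0) in (('scene',(219,373)),('side',(307,249))):
    z=np.load('t3'+c+'.npz'); im,d,K,T=z['im'].copy(),z['d'],z['K'],z['T']
    big=cv2.resize(im[:,:,::-1],None,fx=4,fy=4,interpolation=2)
    for p,col in (((.508,.3874,.0836),(0,255,0)),((.508,.3874,.1026),(255,255,0)),((.474,.379,.034),(255,0,255))):
        r,q=proj(K,T,np.array(p)); cv2.circle(big,(int(q*4),int(r*4)),4,col,-1)
    out.append(big[r0*4-195:r0*4+195,q0*4-195:q0*4+195])
    P=cloud(d,K,T); hsv=cv2.cvtColor(im,cv2.COLOR_RGB2HSV)
    m=((hsv[...,0]<6)|(hsv[...,0]>174))&(hsv[...,1]>150)&(hsv[...,2]>60)
    nn,l,s,ce=cv2.connectedComponentsWithStats(m.astype(np.uint8))
    for i in range(1,nn):
        if s[i,4]>25: p=P[l==i];print(c,s[i].tolist(),np.percentile(p,[5,50,95],axis=0).round(3).tolist())
    blk=(im.max(2)<50)&(P[...,2]<.2)&(P[...,2]>.05)&(abs(P[...,0]-.5)<.08)&(abs(P[...,1]-.38)<.08)
    p=P[blk]; print('black',len(p),np.percentile(p,[5,50,95],axis=0).round(3).tolist())
cv2.imwrite('pics/t3m.png',np.hstack(out))
E
```

```text
scene [407, 194, 15, 5, 47] [[0.296, 0.456, 0.098], [0.302, 0.479, 0.104], [0.309, 0.5, 0.11]]
scene [367, 219, 16, 7, 71] [[0.471, 0.364, 0.059], [0.515, 0.39, 0.103], [0.526, 0.413, 0.111]]
black 61 [[0.518, 0.381, 0.126], [0.527, 0.391, 0.175], [0.56, 0.404, 0.197]]
side [231, 302, 8, 15, 107] [[0.493, 0.395, 0.098], [0.501, 0.411, 0.108], [0.511, 0.421, 0.111]]
side [264, 316, 5, 15, 53] [[0.431, 0.356, 0.022], [0.437, 0.376, 0.025], [0.444, 0.392, 0.027]]
side [322, 337, 9, 44, 256] [[0.287, 0.458, 0.024], [0.294, 0.487, 0.107], [0.302, 0.509, 0.111]]
black 554 [[0.462, 0.378, 0.146], [0.505, 0.397, 0.177], [0.544, 0.411, 0.198]]
```

View pics/t3m.png

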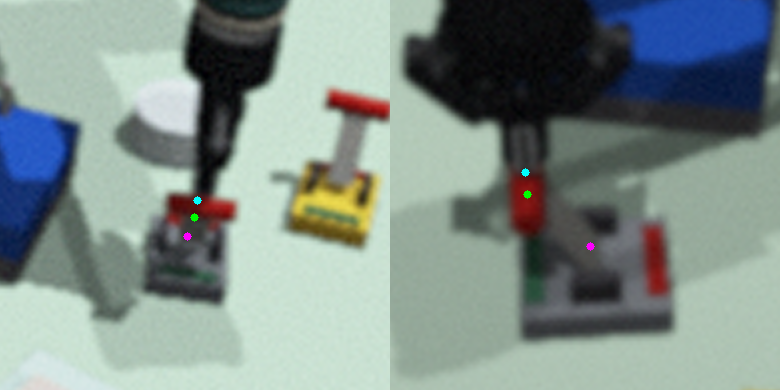

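View pics/w5.png

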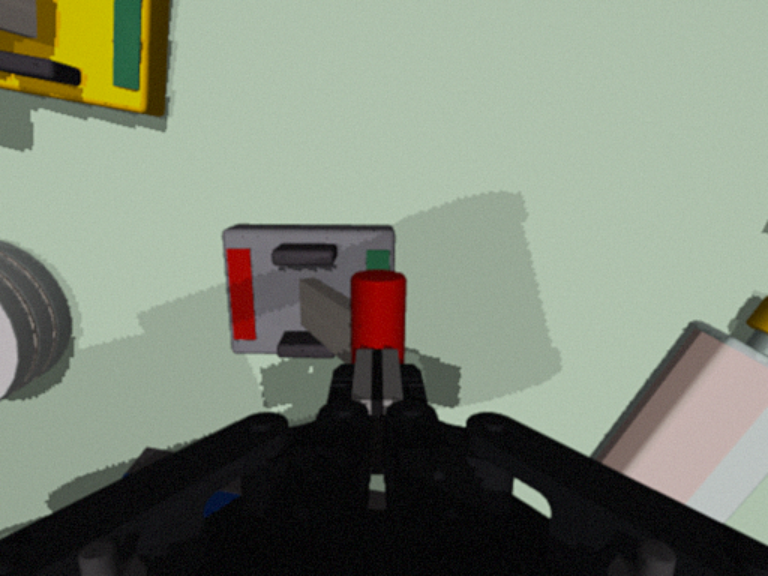

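```bash
python3 - <<'E'
from h import *
for n in ('w1','w2','w4','w5'):
    z=np.load(n+'.npz'); im,d,K,T=z['im'],z['d'],z['K'],z['T']; P=cloud(d,K,T)
    print(n,'table',P[120,300],P[150,420],P[10,300], 'T',T[:3,3])
    hsv=cv2.cvtColor(im,cv2.COLOR_RGB2HSV)
    m=((hsv[...,0]<6)|(hsv[...,0]>174))&(hsv[...,1]>150)&(hsv[...,2]>60)&(P[...,0]>.4)
    print('red',np.percentile(P[m],[5,50,95],axis=0).round(3).tolist())
    print('tip px', P[240:262,245:258].reshape(-1,3)[::40].round(3).tolist())
print(manip.camera_info('wrist')['T_tool_cam'])
E
```

```text
w1 table [0.51556901 0.31165432 0.00193664] [7.07011285e-01 2.91329267e-01 2.73710338e-04] [ 4.90496455e-01  4.56725730e-01 -4.48872255e-04] T [0.44165665 0.31966373 0.47672276]
red [[0.434, 0.356, 0.025], [0.503, 0.382, 0.108], [0.516, 0.411, 0.111]]
tip px [[0.446, 0.262, 0.348], [0.447, 0.262, 0.351], [0.447, 0.262, 0.354], [0.448, 0.262, 0.357], [0.448, 0.263, 0.361], [0.449, 0.262, 0.361], [0.449, 0.263, 0.366], [0.449, 0.262, 0.367]]
w2 table [ 5.53450939e-01  3.59025465e-01 -4.33538413e-06] [0.72156932 0.3215101  0.0351857 ] [0.54449591 0.50507707 0.00066092] T [0.47546429 0.37333843 0.47326758]
red [[0.434, 0.355, 0.025], [0.504, 0.383, 0.108], [0.517, 0.412, 0.111]]
tip px [[0.474, 0.192, 0.063], [0.475, 0.187, 0.064], [0.477, 0.182, 0.063], [0.478, 0.178, 0.064], [0.48, 0.173, 0.064], [0.481, 0.168, 0.063], [0.483, 0.163, 0.063], [0.485, 0.158, 0.063]]
w4 table [0.5507686  0.45376981 0.00088466] [0.70573232 0.45603825 0.00084219] [0.51640982 0.56726018 0.00081537] T [0.49071123 0.45325591 0.38495105]
red [[0.434, 0.357, 0.025], [0.504, 0.385, 0.108], [0.518, 0.414, 0.111]]

[... 190 characters left out ...]
w5 table [0.53212029 0.45406433 0.00061161] [ 6.37690482e-01  4.55713278e-01 -1.90669751e-04] [0.50868451 0.53055726 0.00184244] T [0.4907416  0.45329191 0.26067943]
red [[0.433, 0.354, 0.025], [0.499, 0.399, 0.107], [0.512, 0.416, 0.111]]
tip px [[0.502, 0.397, 0.133], [0.503, 0.397, 0.134], [0.503, 0.397, 0.138], [0.504, 0.397, 0.141], [0.504, 0.397, 0.144], [0.505, 0.397, 0.146], [0.505, 0.397, 0.149], [0.506, 0.397, 0.151]]
[[ 9.99999909e-01 -1.19443328e-04  4.08544306e-04 -2.99145881e-04]
 [-3.82595290e-06 -9.62303653e-01 -2.71977352e-01 -6.81821192e-02]
 [ 4.25629558e-04  2.71977325e-01 -9.62303566e-01 -1.77091692e-01]
 [ 0.00000000e+00  0.00000000e+00  0.00000000e+00  1.00000000e+00]]
```

```bash
python3 - <<'E'
from h import *
z=np.load('w5.npz'); im,d,K,T=z['im'],z['d'],z['K'],z['T']; P=cloud(d,K,T)
for r in range(222,275,3): print(r,[ (P[r,c].round(3).tolist(),im[r,c].tolist()) for c in (246,258)])
print(proj(K,T,np.array([.5081,.3874,.0836])))
for n in ('w1','w3'):
    z=np.load(n+'.npz'); im,d,K,T=z['im'],z['d'],z['K'],z['T']; P=cloud(d,K,T)
    m=np.zeros(d.shape,bool); m[225:262,238:266]=1; m&=(P[...,2]>T[2,3]-.2)
    print(n,P[m][:,2].min())
E
```

```text
222 [([0.502, 0.398, 0.112], [136, 0, 0]), ([0.509, 0.399, 0.11], [154, 12, 9])]
225 [([0.503, 0.395, 0.109], [144, 3, 0]), ([0.509, 0.397, 0.109], [151, 8, 6])]
228 [([0.503, 0.393, 0.109], [144, 8, 0]), ([0.509, 0.395, 0.109], [152, 10, 7])]
231 [([0.504, 0.392, 0.11], [112, 9, 0]), ([0.51, 0.394, 0.11], [77, 0, 5])]
234 [([0.503, 0.397, 0.125], [66, 65, 67]), ([0.508, 0.398, 0.124], [59, 58, 57])]
237 [([0.503, 0.397, 0.128], [64, 59, 61]), ([0.508, 0.398, 0.128], [57, 56, 57])]
240 [([0.503, 0.397, 0.132], [62, 57, 62]), ([0.508, 0.398, 0.131], [60, 61, 62])]
243 [([0.503, 0.397, 0.134], [64, 58, 59]), ([0.508, 0.398, 0.134], [56, 51, 54])]
246 [([0.503, 0.397, 0.138], [60, 56, 54]), ([0.508, 0.398, 0.138], [60, 60, 59])]
249 [([0.503, 0.397, 0.141], [63, 62, 62]), ([0.508, 0.398, 0.14], [65, 59, 59])]
252 [([0.503, 0.397, 0.144], [60, 58, 60]), ([0.508, 0.398, 0.144], [63, 59, 55])]
255 [([0.503, 0.397, 0.146], [61, 59, 56]), ([0.508, 0.399, 0.148], [66, 65, 62])]
258 [([0.503, 0.397, 0.15], [61, 57, 59]), ([0.508, 0.398, 0.148], [63, 58, 60])]
261 [([0.503, 0.397, 0.152], [57, 56, 58]), ([0.508, 0.397, 0.15], [57, 57, 54])]
264 [([0.503, 0.397, 0.154], [55, 53, 54]), ([0.508, 0.398, 0.154], [60, 58, 58])]
267 [([0.503, 0.396, 0.155], [114, 105, 107]), ([0.508, 0.397, 0.155], [117, 116, 117])]
270 [([0.504, 0.395, 0.155], [130, 127, 125]), ([0.507, 0.399, 0.16], [102, 99, 96])]
273 [([0.504, 0.394, 0.155], [113, 108, 107]), ([0.507, 0.399, 0.162], [11, 15, 20])]
(np.float64(223.30643209179365), np.float64(251.62197986617448))
w1 0.33635268245616035
w3 0.05538141508549524
```

```bash
python3 - <<'E'
from cell import manip
print(manip.grip_point_offset,[a for a in dir(manip) if a[0]!='_'])
E
```

```text
0.0187 ['MotionError', 'camera_info', 'close_job', 'get_state', 'grip_point_offset', 'mark_of', 'read_camera', 'silhouettes']
```

Finding: both cameras show the shut fingertips about 40 mm behind the reported TCP (z 0.123 seen against 0.084 reported). The tool has therefore passed above the bar each time. The grasp point in practice is about TCP + 58 mm. I open, go 42 mm lower and grip; this stays clear of the block top even if the reported value is right.

>>> drive_tool(
  slide=[
    [0, 0, 0.03],
    [0, 0, 0],
    [0, 0, 0],
    [0, 0, 0],
    [0, 0, -0.06],
    [0, 0, -0.06],
    [0, 0, -0.05],
    [0, 0, 0],
  ],
  rotation=[
    [0, 0, 0],
    [0, 0, 0],
    [0, 0, 0],
    [0, 0, 0],
    [0, 0, 0],
    [0, 0, 0],
    [0, 0, 0],
    [0, 0, 0],
  ],
  jaw=0.4,
)

```text
time_s: 11.88
tool_pos: [0.5064, 0.3863, 0.0382]
ee_rot: [3.14, 0.005, 0.252]
contact_force: [-0.5, -0.0, 0.9]
opening: 0.699
```

>>> drive_tool(
  slide=[
    [0, 0, 0],
    [0, 0, 0],
    [0, 0, 0],
    [0, 0, 0],
    [0, 0, 0],
  ],
  rotation=[
    [0, 0, 0],
    [0, 0, 0],
    [0, 0, 0],
    [0, 0, 0],
    [0, 0, 0],
  ],
  jaw=-1,
)

```text
time_s: 12.5
tool_pos: [0.5048, 0.3867, 0.0425]
ee_rot: [3.141, 0.007, 0.252]
contact_force: [-7.3, -2.4, 4.7]
opening: 0.3
```

```bash
python3 look.py w6 ; python3 two.py t4 .475 .38 .08 50
```

```text
12.5 [0.5048 0.3867 0.0425] [3.1414 0.0068 0.2522] 0.29968078197147363 [0.56 0.35 1.36 0.   1.43 0.31]
scene 219 373
side 307 249
```

View pics/t4.png

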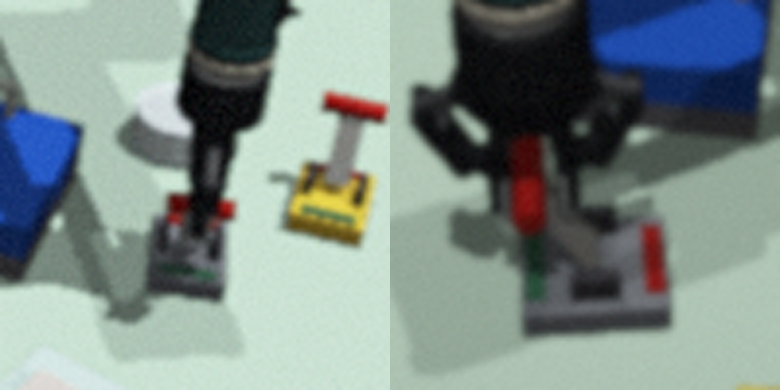

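View pics/w6.png

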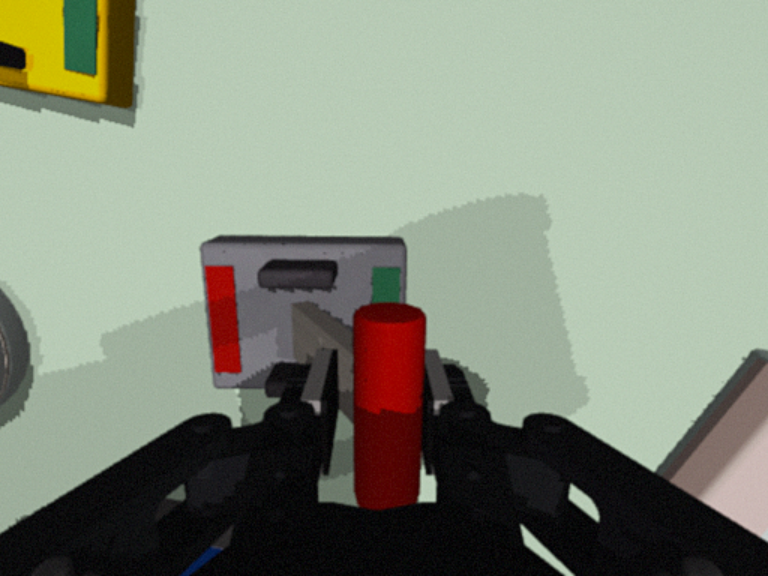

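The jaws are now on the bar: the wrist view shows it at (390,400) between the fingers, so the 40 mm offset is confirmed. I loosen a little and drag it over to red.

>>> drive_tool(
  slide=[
    [0, 0, 0],
    [0, 0, 0.02],
    [-0.052, -0.013, 0.01],
    [-0.052, -0.013, 0],
    [-0.052, -0.013, 0],
    [-0.052, -0.013, 0],
    [-0.046, -0.012, 0],
    [0, 0, 0],
  ],
  rotation=[
    [0, 0, 0],
    [0, 0, 0],
    [0, 0, 0],
    [0, 0, 0],
    [0, 0, 0],
    [0, 0, 0],
    [0, 0, 0],
    [0, 0, 0],
  ],
  jaw=-0.1,
)

```text
time_s: 13.65
tool_pos: [0.4315, 0.3683, 0.0513]
ee_rot: [-3.141, -0.002, 0.252]
contact_force: [0.9, -0.3, 0.8]
opening: 0.455
```

>>> drive_tool(
  slide=[
    [0, 0, 0.05],
    [0, 0, 0.15],
    [0, 0, 0.2],
    [0, 0, 0.2],
    [0.02, 0, 0.15],
    [0.1, -0.15, 0.05],
    [0, 0, 0],
  ],
  rotation=[
    [0, 0, 0],
    [0, 0, 0],
    [0, 0, 0],
    [0, 0, -0.8],
    [0, 0, -0.8],
    [0, 0, -0.8],
    [0, 0, 0],
  ],
)

```text
time_s: 14.52
tool_pos: [0.4699, 0.3212, 0.2935]
ee_rot: [-3.14, -0.004, -0.004]
contact_force: [0.4, 0.6, -0.3]
opening: 0.45
```

```bash
python3 look.py w7 toggle_grip:.1 case:0 lid_bar:.095 lid_hinge:.026; python3 two.py t5 .475 .38 .08 50
```

```text
14.525 [0.4699 0.3212 0.2935] [-3.1402 -0.0043 -0.0042] 0.44992080369786863 [ 0.5   0.13  1.14 -0.    1.87  0.5 ]
toggle_grip 0.74 24 88 [0.2948 0.4769 0.1   ]
toggle_grip 0.64 124 218 [0.4325 0.3709 0.1   ]
case 0.73 262 259 [0.4844 0.1392 0.    ]
lid_bar 0.76 298 210 [0.4132 0.1346 0.095 ]
scene 219 373
side 307 249
```

View pics/t5.png

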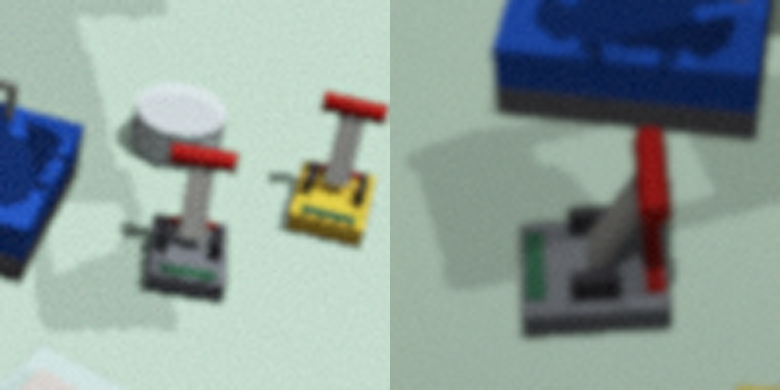

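View pics/w7.png

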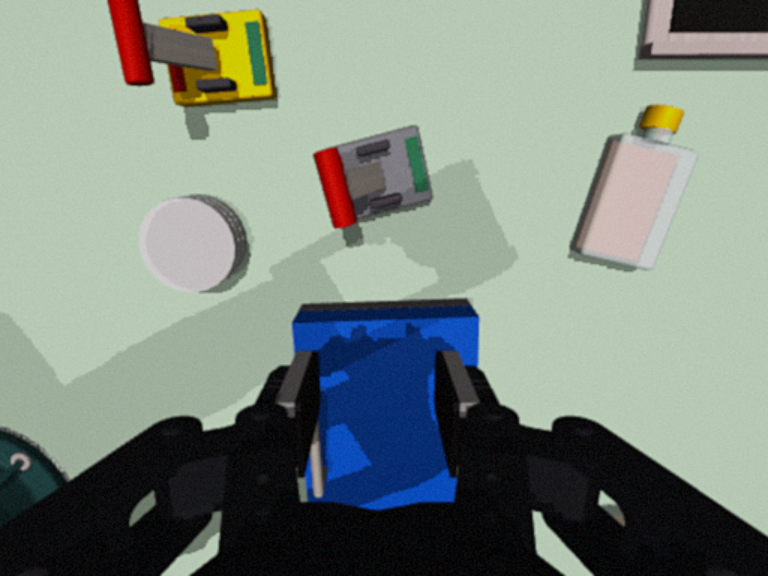

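The switch is off: its toggle is on the red stripe in all views (side crop bar at (655,180)). Now the case pose.

```bash
python3 - <<'E'
from h import *
for n in ('scene0','side0'):
    z=np.load(n+'.npz'); im,d,K,T=z['im'],z['d'],z['K'],z['T']
    hsv=cv2.cvtColor(im,cv2.COLOR_RGB2HSV)
    m=(hsv[...,0]>105)&(hsv[...,0]<130)&(hsv[...,1]>150)&(hsv[...,2]>40)
    # intersect rays with z=.062
    P=cloud(d,K,T)
    m&=(abs(P[...,2]-.062)<.006)&(P[...,1]<.3)&(P[...,1]>0)&(P[...,0]>.35)&(P[...,0]<.65)
    p=P[m]; rc=np.argwhere(m); q=np.array([at_z(K,T,r,c,.062)[:2] for r,c in rc]).astype(np.float32)
    (c,s,a)=cv2.minAreaRect(q); print(n,len(q),c,s,a, cv2.boxPoints((c,s,a)).round(3).tolist(), p[:,2].mean())
z=np.load('w7.npz'); im,d,K,T=z['im'],z['d'],z['K'],z['T']; P=cloud(d,K,T)
m=(abs(P[...,2]-.095)<.012)&(P[...,0]<.46)&(P[...,0]>.38)&(P[...,1]<.2); m[:, :200]=0
p=P[m]; print('bar',len(p),np.percentile(p,[2,50,98],axis=0).round(3).tolist())
for n in ('side0','scene0'):
    z=np.load(n+'.npz'); im,d,K,T=z['im'],z['d'],z['K'],z['T']; P=cloud(d,K,T)
    m=(P[...,2]>.085)&(P[...,2]<.11)&(P[...,0]<.46)&(P[...,0]>.37)&(P[...,1]<.22)&(P[...,1]>.05)
    p=P[m]; print('bar',n,len(p),np.percentile(p,[2,50,98],axis=0).round(3).tolist())
E
```

```text
scene0 1732 (0.49209704995155334, 0.13906314969062805) (0.1819896399974823, 0.22908534109592438) 2.1062726974487305 [[0.3970000147819519, 0.25], [0.4050000011920929, 0.020999999716877937], [0.5870000123977661, 0.02800000086426735], [0.5789999961853027, 0.25699999928474426]] 0.06162045105507881
side0 3520 (0.4794800579547882, 0.14217889308929443) (0.17247453331947327, 0.231497123837471) 1.7292815446853638 [[0.38999998569488525, 0.2549999952316284], [0.3970000147819519, 0.024000000208616257], [0.5690000057220459, 0.028999999165534973], [0.5619999766349792, 0.25999999046325684]] 0.06196800265652384
bar 296 [[0.408, 0.086, 0.095], [0.413, 0.119, 0.1], [0.417, 0.159, 0.102]]
bar side0 108 [[0.405, 0.087, 0.086], [0.41, 0.145, 0.098], [0.416, 0.184, 0.102]]
bar scene0 72 [[0.406, 0.086, 0.087], [0.415, 0.137, 0.097], [0.424, 0.184, 0.103]]
```

>>> drive_tool(
  slide=[
    [-0.048, -0.153, -0.078],
    [-0.048, -0.153, -0.078],
    [-0.048, -0.153, -0.078],
    [-0.048, -0.153, -0.078],
    [0, 0, -0.136],
    [0, 0, -0.136],
    [0, 0, -0.136],
    [0, 0, -0.08],
    [0, 0, -0.055],
    [0, 0, 0],
  ],
  rotation=[
    [0, 0, 0.4],
    [0, 0, 0],
    [0, 0, 0],
    [0, 0, 0],
    [0, 0, 0],
    [0, 0, 0],
    [0, 0, 0],
    [0, 0, 0],
    [0, 0, 0],
    [0, 0, 0],
  ],
)

```text
time_s: 16.12
tool_pos: [0.4091, 0.1396, 0.0328]
ee_rot: [3.141, 0.003, 0.043]
contact_force: [-0.6, -0.5, -0.1]
opening: 0.45
```

>>> drive_tool(
  slide=[
    [0, 0, 0],
    [0, 0, 0],
    [0, 0, 0],
    [0, 0, 0],
    [0, 0, 0],
  ],
  rotation=[
    [0, 0, 0],
    [0, 0, 0],
    [0, 0, 0],
    [0, 0, 0],
    [0, 0, 0],
  ],
  jaw=-1,
  grip_force=30,
)

```text
time_s: 16.75
tool_pos: [0.4124, 0.1399, 0.0354]
ee_rot: [-3.141, -0.005, 0.042]
contact_force: [5.3, 1.5, 1.0]
opening: 0.101
```

```bash
python3 look.py w8 ; python3 two.py t6 .43 .14 .1 60
```

```text
16.75 [0.4124 0.1399 0.0354] [-3.1408 -0.0052  0.042 ] 0.10058337308031057 [ 0.2  -0.08  1.87  0.    1.35  0.15]
scene 189 314
side 234 283
```

View pics/t6.png

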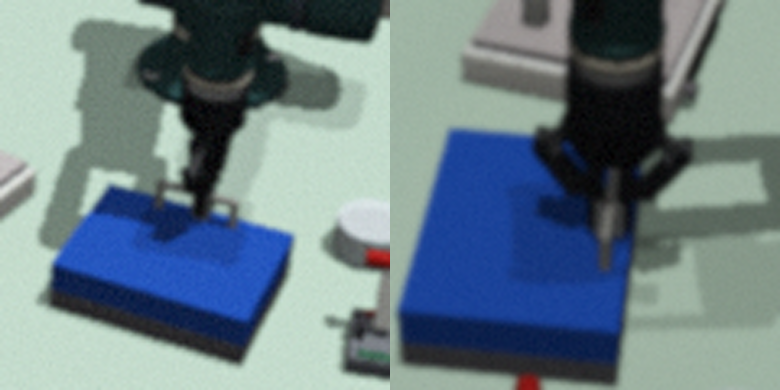

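View pics/w8.png

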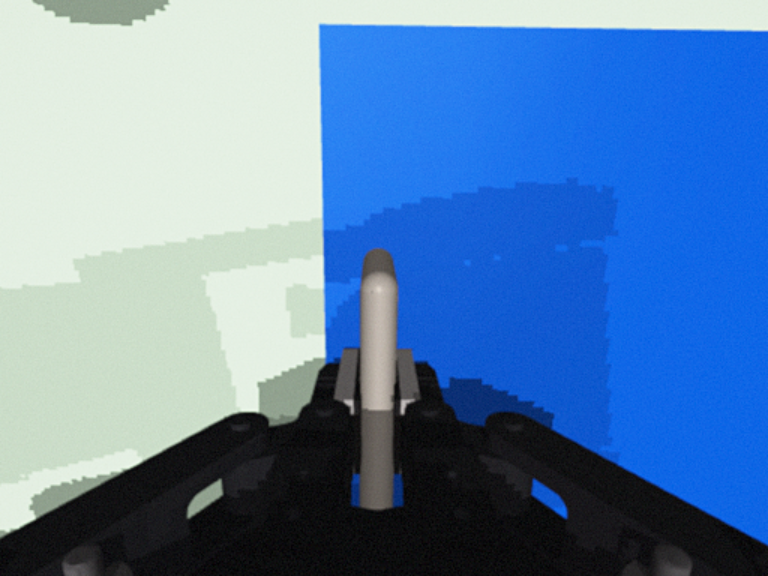

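The bar is gripped (wrist view (378,380), opening 0.10). I work out the arc.

```bash
python3 - <<'E'
import numpy as np
r=np.hypot(.157,.069);a0=np.arctan2(.069,.157)
th=np.linspace(0,1.77,17)
x=-r*np.cos(a0+th);z=r*np.sin(a0+th)
for i in range(16): print(((x[i+1]-x[i])/.3).round(3),((x[i+1]-x[i])/.3*.037).round(3),((z[i+1]-z[i])/.3).round(3))
E
```

```text
0.029 0.001 0.056
0.035 0.001 0.053
0.04 0.001 0.049
0.045 0.002 0.044
0.05 0.002 0.039
0.054 0.002 0.033
0.057 0.002 0.027
0.06 0.002 0.02
0.062 0.002 0.014
0.063 0.002 0.007
0.063 0.002 -0.0
0.063 0.002 -0.007
0.062 0.002 -0.014
0.06 0.002 -0.021
0.057 0.002 -0.027
0.054 0.002 -0.033
```

>>> drive_tool(
  slide=[
    [0.029, 0.001, 0.056],
    [0.035, 0.001, 0.053],
    [0.04, 0.001, 0.049],
    [0.045, 0.002, 0.044],
    [0.05, 0.002, 0.039],
    [0.054, 0.002, 0.033],
  ],
  rotation=[
    [0, 0, 0],
    [0, 0, 0],
    [0, 0, 0],
    [0, 0, 0],
    [0, 0, 0],
    [0, 0, 0],
  ],
)

```text
time_s: 17.65
tool_pos: [0.4831, 0.142, 0.1169]
ee_rot: [3.141, 0.007, 0.043]
contact_force: [-5.6, -1.0, 5.8]
opening: 0.109
```

```bash
python3 -c "
from h import *
s=manip.get_state();print(s['tool_pos'],s['contact_force'],s['opening'])"; python3 two.py t7 .5 .14 .15 70
```

```text
[0.48313743 0.14199696 0.11689981] [-5.64079503 -1.02639799  5.79020022] 0.10870797578831425
scene 188 308
side 216 257
```

View pics/t7.png

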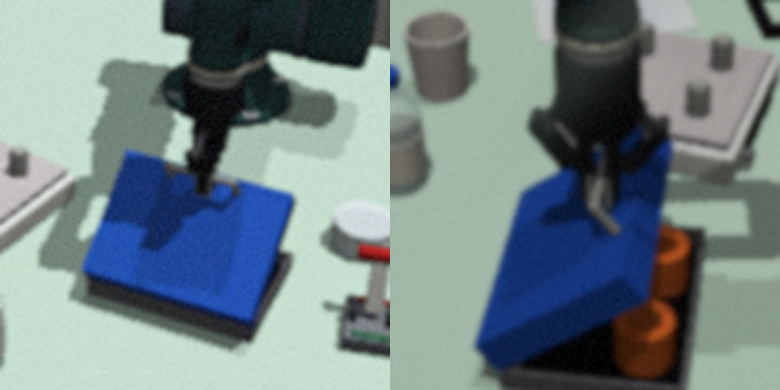

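The lid is opening and two sleeves are already visible at (670,260) and (645,335). I continue.

>>> drive_tool(
  slide=[
    [0.057, 0.002, 0.027],
    [0.06, 0.002, 0.02],
    [0.062, 0.002, 0.014],
    [0.063, 0.002, 0.007],
    [0.063, 0.002, 0],
    [0.063, 0.002, -0.007],
    [0, 0, 0],
  ],
  rotation=[
    [0, 0, 0],
    [0, 0, 0],
    [0, 0, 0],
    [0, 0, 0],
    [0, 0, 0],
    [0, 0, 0],
    [0, 0, 0],
  ],
)

```text
time_s: 18.62
tool_pos: [0.5965, 0.1454, 0.1342]
ee_rot: [3.141, 0.002, 0.042]
contact_force: [0.4, -0.6, 3.1]
opening: 0.103
```

```bash
python3 two.py t8 .55 .14 .15 70
```

```text
scene 195 303
side 214 238
```

View pics/t8.png

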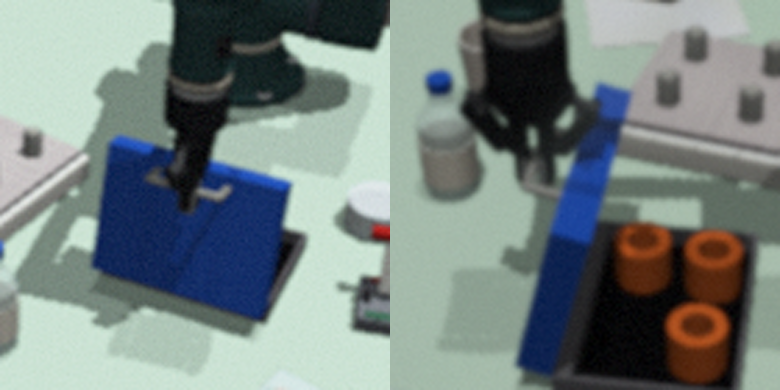

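Three sleeves are visible at (643,260), (713,265) and (697,340). I finish the arc with a slight tilt to keep the knuckle clear of the lid's edge.

>>> drive_tool(
  slide=[
    [0.052, 0.002, -0.014],
    [0.05, 0.002, -0.021],
    [0.047, 0.002, -0.026],
    [0.036, 0.002, -0.025],
    [0, 0, 0],
  ],
  rotation=[
    [0, 0.5, 0],
    [0, 0.5, 0],
    [0, 0.5, 0],
    [0, 0.5, 0],
    [0, 0, 0],
  ],
)

```text
time_s: 19.35
tool_pos: [0.6525, 0.1475, 0.108]
ee_rot: [-3.134, 0.21, 0.042]
contact_force: [0.8, -1.4, 3.0]
opening: 0.104
```

```bash
python3 two.py t9 .57 .14 .15 70
```

```text
scene 198 300
side 214 230
```

View pics/t9.png

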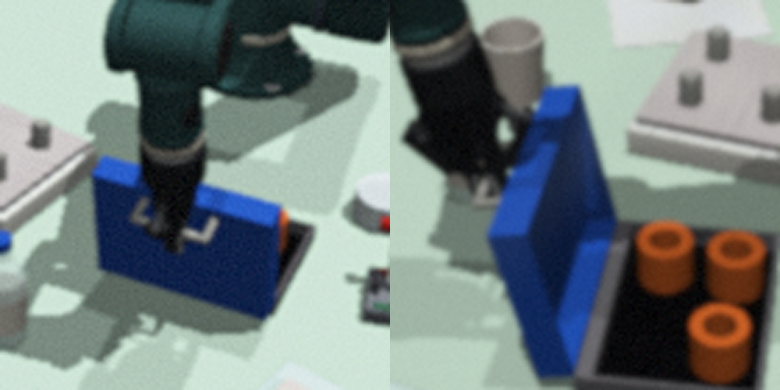

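>>> drive_tool(
  slide=[
    [0, 0, 0],
    [0, 0, 0],
    [0.008, 0, 0.04],
    [0.015, 0, 0.07],
    [0.02, 0, 0.095],
    [0.02, 0, 0.095],
    [0, 0, 0.1],
  ],
  rotation=[
    [0, 0, 0],
    [0, 0, 0],
    [0, 0, 0],
    [0, 0, 0],
    [0, 0, 0],
    [0, 0, 0],
    [0, 0, 0],
  ],
  jaw=-0.35,
)

```text
time_s: 20.32
tool_pos: [0.6706, 0.1487, 0.2292]
ee_rot: [-3.132, 0.211, 0.044]
contact_force: [-0.5, -0.5, 0.4]
opening: 0.329
```

>>> drive_tool(
  slide=[
    [-0.131, -0.049, 0.065],
    [-0.131, -0.049, 0.065],
    [-0.131, -0.049, 0.065],
    [-0.131, -0.049, 0.065],
    [-0.131, -0.049, 0.065],
    [0, 0, 0],
  ],
  rotation=[
    [0, -0.5, 0],
    [0, -0.5, 0],
    [0, -0.5, 0],
    [0, -0.5, 0],
    [0, 0, 0],
    [0, 0, 0],
  ],
  jaw=0.95,
)

```text
time_s: 21.08
tool_pos: [0.4728, 0.0748, 0.3304]
ee_rot: [-3.141, -0.008, 0.042]
contact_force: [0.1, 0.0, 0.6]
opening: 0.976
```

```bash
python3 look.py w9 sleeve1:.055; python3 two.py t10 .54 .14 .1 70
```

```text
21.075 [0.4728 0.0748 0.3304] [-3.1411 -0.0075  0.0422] 0.9757863507571021 [ 0.04 -0.07  1.26  0.    1.94 -0.  ]
sleeve1 0.9 146 225 [0.4358 0.088  0.055 ]
sleeve1 0.85 151 278 [0.514  0.0835 0.055 ]
sleeve1 0.65 74 223 [0.4318 0.1855 0.055 ]
scene 205 303
side 229 242
```

View pics/t10.png

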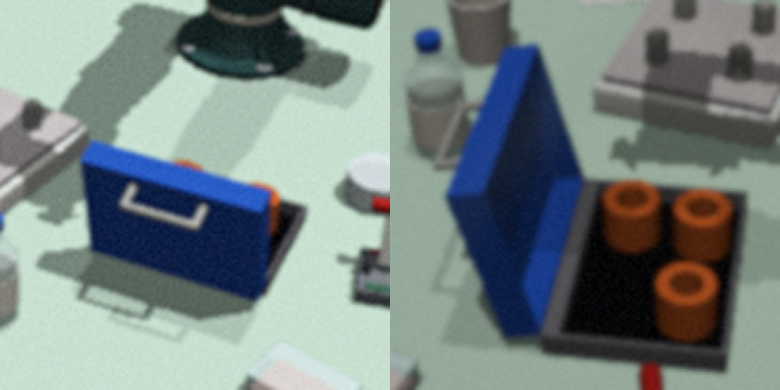

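View pics/w9.png

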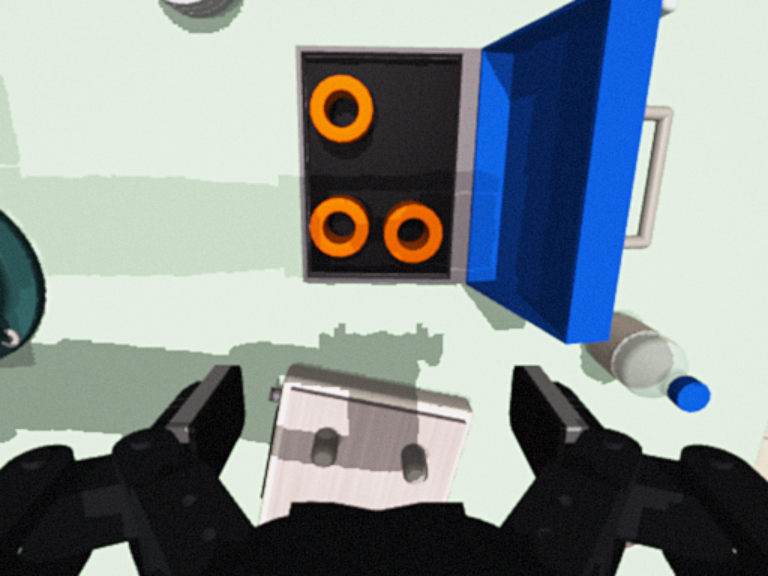

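Three sleeves are in the case (wrist view (340,107), (340,225), (413,232)) and the lid rests on its stop. Next I go and view the shaker, turning the jaws along y.

>>> drive_tool(
  slide=[
    [-0.0133, -0.061, -0.0133],
    [-0.0133, -0.061, -0.0133],
    [-0.0133, -0.061, -0.0133],
    [-0.0133, -0.061, -0.0133],
    [-0.0133, -0.061, -0.0133],
    [-0.0133, -0.061, -0.0133],
    [-0.0133, -0.061, -0.0133],
    [-0.0133, -0.061, -0.0133],
    [-0.0133, -0.061, -0.0133],
    [-0.0133, -0.061, -0.0133],
    [-0.0133, -0.061, -0.0133],
    [-0.0133, -0.061, -0.0133],
  ],
  rotation=[
    [0, 0, -1],
    [0, 0, -1],
    [0, 0, -1],
    [0, 0, -1],
    [0, 0, -1],
    [0, 0, -1],
    [0, 0, -1],
    [0, 0, -1],
    [0, 0, -1],
    [0, 0, -1],
    [0, 0, -1],
    [0, 0, -1],
  ],
)

```text
time_s: 22.78
tool_pos: [0.427, -0.1454, 0.2761]
ee_rot: [3.139, 0.003, -1.217]
contact_force: [0.8, -0.6, -0.3]
opening: 0.979
```

>>> drive_tool(
  slide=[
    [-0.0133, -0.061, -0.0133],
    [-0.0133, -0.061, -0.0133],
    [-0.0133, -0.061, -0.0133],
    [0, 0, 0],
  ],
  rotation=[
    [0, 0, -1],
    [0, 0, -1],
    [0, 0, -1],
    [0, 0, 0],
  ],
)

```text
time_s: 23.28
tool_pos: [0.4146, -0.2003, 0.2639]
ee_rot: [3.138, 0.003, -1.529]
contact_force: [0.7, 0.7, -0.7]
opening: 0.976
```

```bash
python3 look.py w10 shaft1:.05 shaker:0; python3 - <<'E'
from h import *
z=np.load('w9.npz'); im,d,K,T=z['im'],z['d'],z['K'],z['T']
hsv=cv2.cvtColor(im,cv2.COLOR_RGB2HSV)
m=((hsv[...,0]>5)&(hsv[...,0]<22)&(hsv[...,1]>150)&(hsv[...,2]>80))
nn,l,s,ce=cv2.connectedComponentsWithStats(m.astype(np.uint8))
P=cloud(d,K,T)
for i in range(1,nn):
    if s[i,4]>200:
        k=(l==i)&(P[...,2]>.049); p=P[k][:,:2].astype(np.float32); print(s[i].tolist(),cv2.minEnclosingCircle(p),np.median(P[k][:,2]))
E
```

```text
23.275 [ 0.4146 -0.2003  0.2639] [ 3.1377e+00  2.9000e-03 -1.5288e+00] 0.9762550002126871 [-0.57 -0.11  1.44  0.    1.82  0.96]
shaft1 0.95 68 233 [ 0.5261 -0.1748  0.05  ]
shaft1 0.93 83 313 [ 0.5138 -0.2703  0.05  ]
shaft1 0.76 155 218 [ 0.4232 -0.1581  0.05  ]
shaft1 0.65 169 292 [ 0.4086 -0.2543  0.05  ]
shaker 0.73 118 267 [ 0.4689 -0.22    0.    ]
[206, 49, 43, 46, 1156] ((0.44429612159729004, 0.17751416563987732), 0.04252824932336807) 0.05573337633101827
[206, 130, 40, 42, 1068] ((0.44664815068244934, 0.0987086072564125), 0.04921751841902733) 0.055664190719392215
[256, 134, 39, 42, 1073] ((0.4960416555404663, 0.09766475111246109), 0.052862994372844696) 0.05563738417204811
```

View pics/w10.png

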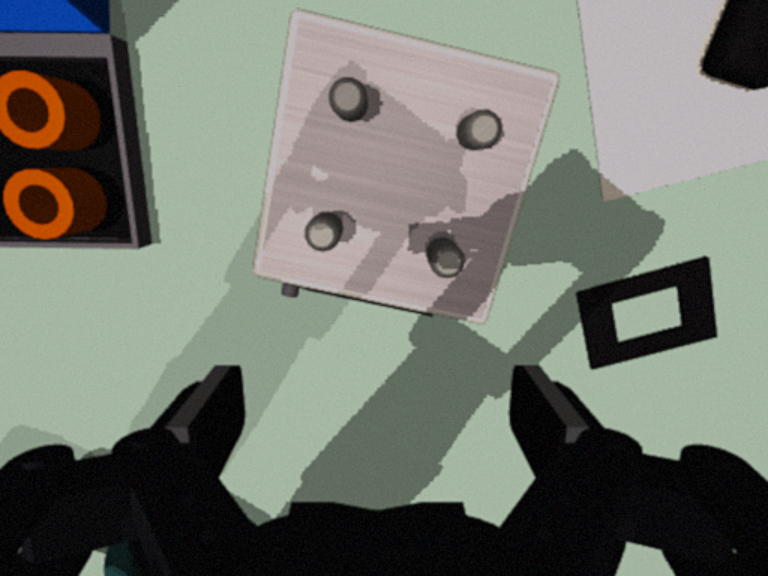

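```bash
cat >> h.py <<'E'
def ring(im,d,K,T,ztop,zt=.004):
    hsv=cv2.cvtColor(im,cv2.COLOR_RGB2HSV); P=cloud(d,K,T)
    m=((hsv[...,0]>4)&(hsv[...,0]<22)&(hsv[...,1]>150)&(hsv[...,2]>60)&(abs(P[...,2]-ztop)<zt)).astype(np.uint8)
    m=cv2.morphologyEx(m,cv2.MORPH_OPEN,np.ones((2,2),np.uint8))
    nn,l,s,ce=cv2.connectedComponentsWithStats(m); out=[]
    for i in range(1,nn):
        if s[i,4]<120: continue
        cs,_=cv2.findContours((l==i).astype(np.uint8),cv2.RETR_EXTERNAL,cv2.CHAIN_APPROX_NONE)
        h=cv2.convexHull(max(cs,key=len))[:,0,:]
        q=np.array([at_z(K,T,y,x,ztop)[:2] for x,y in h])
        A=np.c_[2*q,np.ones(len(q))]; s_=np.linalg.lstsq(A,(q**2).sum(1),rcond=None)[0]
        out.append((s_[:2].round(4),round(float(np.sqrt(s_[2]+s_[0]**2+s_[1]**2)),4),s[i].tolist()))
    return out
E
python3 - <<'E'
from h import *
z=np.load('w9.npz'); print(*ring(*[z[k] for k in('im','d','K','T')],.055),sep='\n')
z=np.load('w10.npz');print(*ring(*[z[k] for k in('im','d','K','T')],.055),sep='\n')
im,d,K,T=[z[k] for k in('im','d','K','T')];P=cloud(d,K,T)
m=((P[...,2]>.084)&(P[...,2]<.097)&(P[...,0]>.35)&(P[...,0]<.6)).astype(np.uint8); m[235:]=0
nn,l,s,ce=cv2.connectedComponentsWithStats(m)
C=[]
for i in range(1,nn):
    if s[i,4]>30:
        p=P[(l==i)&(P[...,2]>.0875)]; print(s[i].tolist(),np.median(p,0).round(4),((p.max(0)+p.min(0))/2).round(4)); C.append(np.median(p,0)[:2])
C=np.array(C); print(np.linalg.norm(C[:,None]-C[None],axis=2).round(3), C.mean(0))
# fit square
from scipy.optimize import least_squares
from itertools import permutations
S=np.array([[-.05,-.05],[.05,-.05],[.05,.05],[-.05,.05]])
best=min((least_squares(lambda v:((S@np.array([[np.cos(v[2]),np.sin(v[2])],[-np.sin(v[2]),np.cos(v[2])]])+v[:2])-C[list(pm)]).ravel(),[*C.mean(0),0]) for pm in permutations(range(4))),key=lambda r:r.cost)
v=best.x; print(v,best.cost); print(S@np.array([[np.cos(v[2]),np.sin(v[2])],[-np.sin(v[2]),np.cos(v[2])]])+v[:2])
E
```

```text
(array([0.4378, 0.1878]), 0.0286, [207, 51, 42, 44, 1032])
(array([0.438 , 0.0793]), 0.0286, [207, 132, 39, 40, 843])
(array([0.5106, 0.0761]), 0.0287, [257, 137, 38, 39, 834])
(array([0.5093, 0.0755]), 0.0289, [0, 48, 45, 52, 1335])
(array([0.4363, 0.0788]), 0.0289, [3, 113, 48, 47, 1227])
[219, 51, 25, 28, 552] [ 0.526  -0.1747  0.0904] [ 0.5254 -0.1746  0.0903]
[308, 73, 26, 26, 525] [ 0.509  -0.2723  0.0903] [ 0.5093 -0.2729  0.0906]
[203, 144, 24, 23, 431] [ 0.4287 -0.1577  0.0904] [ 0.4284 -0.1574  0.0901]
[286, 162, 24, 23, 420] [ 0.4113 -0.255   0.0905] [ 0.4109 -0.2557  0.0901]
[[0.    0.099 0.099 0.14 ]
 [0.099 0.    0.14  0.099]
 [0.099 0.14  0.    0.099]
 [0.14  0.099 0.099 0.   ]] [ 0.468761   -0.21490767]
[ 0.468761   -0.21490767 -1.74494386] 1.023602464284509e-06
[[ 0.4281807  -0.15700051]
 [ 0.41085384 -0.25548797]
 [ 0.5093413  -0.27281483]
 [ 0.52666816 -0.17432737]]
```

The measured values are consistent: shaft tops are at z 0.090 and 99–100 mm apart, and sleeve radius fits at 28.8 mm. First sleeve B (0.510,0.076) → shaft (0.509,-0.273).

>>> drive_tool(
  slide=[
    [0.0527, 0.1533, -0.0355],
    [0.0527, 0.1533, -0.0355],
    [0.0527, 0.1533, -0.0355],
    [0.0527, 0.1533, -0.0355],
    [0.0527, 0.1533, -0.0355],
    [0.0527, 0.1533, -0.0355],
    [0, 0, 0],
  ],
  rotation=[
    [0, 0, 0],
    [0, 0, 0],
    [0, 0, 0],
    [0, 0, 0],
    [0, 0, 0],
    [0, 0, 0],
    [0, 0, 0],
  ],
  jaw=1,
)

```text
time_s: 24.3
tool_pos: [0.509, 0.0799, 0.2008]
ee_rot: [3.139, 0.001, -1.521]
contact_force: [0.1, -0.2, -0.3]
opening: 0.997
```

```bash
python3 look.py w11; python3 -c "
from h import *
z=np.load('w11.npz');print(*ring(*[z[k] for k in('im','d','K','T')],.055),sep='\n')"
```

```text
24.3 [0.509  0.0799 0.2008] [ 3.1387e+00  1.0000e-03 -1.5212e+00] 0.9971104109197556 [0.05 0.01 1.44 0.   1.69 1.57]
(array([0.5099, 0.0761]), 0.0287, [228, 147, 53, 53, 1570])
(array([0.4374, 0.1876]), 0.0289, [127, 207, 51, 48, 1203])
(array([0.4372, 0.0792]), 0.0289, [223, 212, 51, 48, 1373])
```

>>> drive_tool(
  slide=[
    [0.002, -0.008, -0.17],
    [0, 0, -0.17],
    [0, 0, -0.17],
    [0, 0, -0.12],
    [0, 0, -0.07],
    [0, 0, -0.03],
    [0, 0, 0],
  ],
  rotation=[
    [0, 0, 0],
    [0, 0, 0],
    [0, 0, 0],
    [0, 0, 0],
    [0, 0, 0],
    [0, 0, 0],
    [0, 0, 0],
  ],
)

```text
time_s: 25.22
tool_pos: [0.5102, 0.0732, -0.0164]
ee_rot: [-3.141, -0.0, -1.529]
contact_force: [-0.1, -0.3, 1.1]
opening: 1.001
```

>>> drive_tool(
  slide=[
    [0, 0, 0],
    [0, 0, 0],
    [0, 0, 0],
    [0, 0, 0],
  ],
  rotation=[
    [0, 0, 0],
    [0, 0, 0],
    [0, 0, 0],
    [0, 0, 0],
  ],
  jaw=-1,
  grip_force=60,
)

```text
time_s: 25.72
tool_pos: [0.5119, 0.0739, -0.0145]
ee_rot: [-3.137, -0.0, -1.528]
contact_force: [-0.0, -1.0, 6.1]
opening: 0.669
```

```bash
python3 look.py w12; python3 two.py t11 .5 .08 .06 60
```

```text
25.725 [ 0.5119  0.0739 -0.0145] [-3.1373e+00 -1.0000e-04 -1.5284e+00] 0.6690032177183289 [ 0.03  0.16  1.73 -0.    1.25  1.56]
scene 203 291
side 228 261
```

View pics/w12.png

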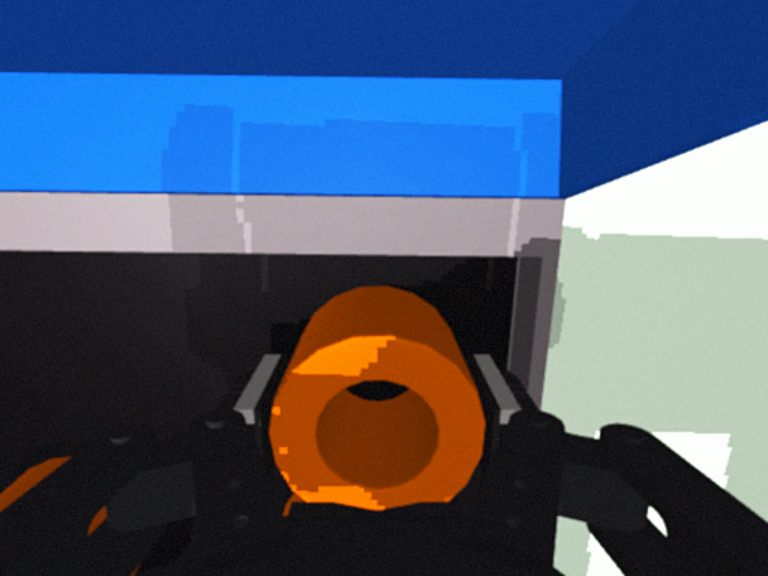

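View pics/t11.png

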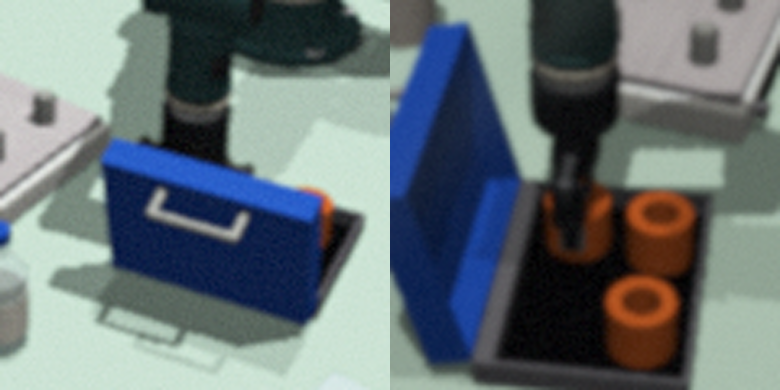

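B is gripped (opening 0.67 ≈ 57 mm). I lift and carry it over.

>>> drive_tool(
  slide=[
    [0, 0, 0.07],
    [0, 0, 0.13],
    [0, 0, 0.14],
    [0, 0, 0.14],
    [0, -0.16, 0],
    [0, -0.166, 0],
    [0, -0.166, 0],
    [0, -0.166, 0],
    [0, -0.166, 0],
    [0, -0.166, 0],
    [0, -0.166, 0],
    [0, 0, 0],
  ],
  rotation=[
    [0, 0, 0],
    [0, 0, 0],
    [0, 0, 0],
    [0, 0, 0],
    [0, 0, -0.3],
    [0, 0, -0.3],
    [0, 0, -0.3],
    [0, 0, -0.3],
    [0, 0, -0.3],
    [0, 0, -0.3],
    [0, 0, -0.3],
    [0, 0, 0],
  ],
)

```text
time_s: 27.38
tool_pos: [0.509, -0.2763, 0.1263]
ee_rot: [3.14, -0.001, -1.753]
contact_force: [-0.7, 0.1, -1.7]
opening: 0.67
```

```bash
cat > held.py <<'E'
from h import *
import sys
tgt=np.array([float(a) for a in sys.argv[2:4]])
st=manip.get_state(); im,d,K,T=cam('wrist'); save(sys.argv[1]+'.png',im); np.savez(sys.argv[1]+'.npz',im=im,d=d,K=K,T=T)
P=cloud(d,K,T); hsv=cv2.cvtColor(im,cv2.COLOR_RGB2HSV)
m=((hsv[...,0]>4)&(hsv[...,0]<22)&(hsv[...,1]>150)&(hsv[...,2]>60)&(P[...,2]>st['tool_pos'][2]+.03))
p=P[m]; zt=np.percentile(p[:,2],90); print('tcp',st['tool_pos'].round(4),st['ee_rot'].round(3),'open',round(st['opening'],3),'t',st['time_s'],'ztop90',zt.round(4),'rel',(zt-st['tool_pos'][2]).round(4))
for r in ring(im,d,K,T,zt,.004): print(r,'to go m',(tgt-r[0]).round(4),'scaled',((tgt-r[0])/.3).round(4))
print('tcp to go',(tgt-st['tool_pos'][:2]).round(4))
E
python3 held.py w13 .5093 -.2728
```

```text
tcp [ 0.509  -0.2763  0.1263] [ 3.140e+00 -1.000e-03 -1.753e+00] open 0.67 t 27.375 ztop90 0.1972 rel 0.0709
(array([ 0.5101, -0.2776]), 0.028, [180, 221, 145, 120, 9605]) to go m [-0.0008  0.0048] scaled [-0.0027  0.016 ]
tcp to go [0.0003 0.0035]
```

View pics/w13.png

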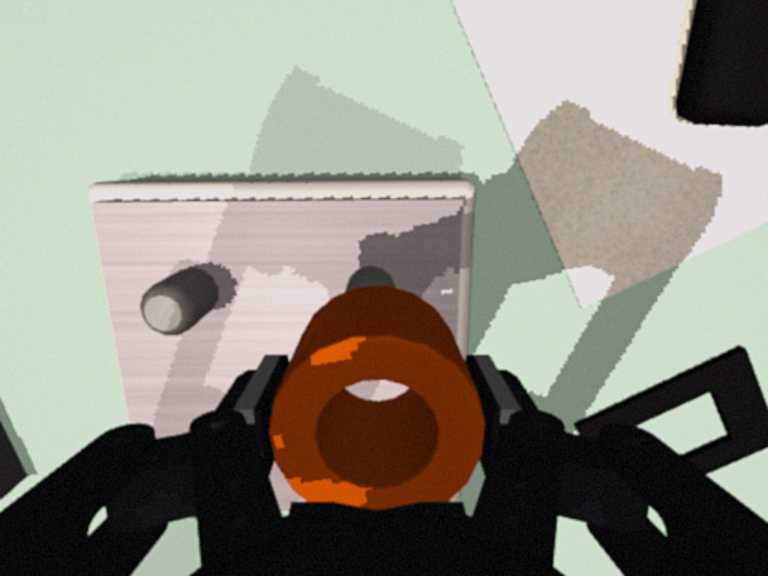

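>>> drive_tool(
  slide=[
    [-0.002, 0.014, 0],
    [0, 0, -0.08],
    [0, 0, -0.08],
    [0, 0, 0],
  ],
  rotation=[
    [0, 0, 0],
    [0, 0, 0],
    [0, 0, 0],
    [0, 0, 0],
  ],
)

```text
time_s: 27.92
tool_pos: [0.5079, -0.2659, 0.0768]
ee_rot: [3.136, 0.003, -1.746]
contact_force: [-0.6, -0.4, -1.7]
opening: 0.67
```

```bash
python3 held.py w14 .5093 -.2728; python3 two.py t12 .5093 -.2728 .09 40
```

```text
tcp [ 0.5079 -0.2659  0.0768] [ 3.136e+00  3.000e-03 -1.746e+00] open 0.67 t 27.925 ztop90 0.1478 rel 0.0709
(array([ 0.5093, -0.2675]), 0.028, [180, 221, 145, 120, 9636]) to go m [ 0.     -0.0053] scaled [ 0.     -0.0177]
tcp to go [ 0.0014 -0.0069]
scene 172 208
side 153 277
```

View pics/t12.png

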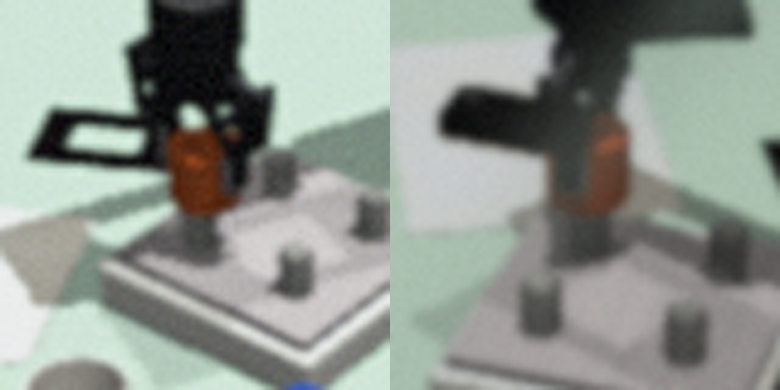

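>>> drive_tool(
  slide=[
    [0, 0, 0],
    [0, 0, 0],
    [0, 0, 0],
    [0, 0, 0],
  ],
  rotation=[
    [0, 0, 0],
    [0, 0, 0],
    [0, 0, 0],
    [0, 0, 0],
  ],
)

```text
time_s: 28.58
tool_pos: [0.5094, -0.2689, 0.0794]
ee_rot: [-3.142, -0.0, -1.749]
contact_force: [0.9, -0.2, -0.8]
opening: 0.666
```

```bash
python3 held.py w15 .5093 -.2728; python3 held.py w16 .5093 -.2728
```

```text
tcp [ 0.5094 -0.2689  0.0794] [-3.142 -0.    -1.749] open 0.666 t 28.575 ztop90 0.1503 rel 0.0709
(array([ 0.5105, -0.2703]), 0.028, [180, 221, 145, 120, 9635]) to go m [-0.0012 -0.0025] scaled [-0.004  -0.0083]
tcp to go [-0.0001 -0.0039]
tcp [ 0.5094 -0.2689  0.0793] [-3.142 -0.    -1.749] open 0.669 t 28.625 ztop90 0.1503 rel 0.0709
(array([ 0.5104, -0.2703]), 0.028, [180, 221, 145, 120, 9620]) to go m [-0.0011 -0.0025] scaled [-0.0037 -0.0083]
tcp to go [-0.0001 -0.0039]
```

>>> drive_tool(
  slide=[
    [-0.003, -0.011, 0],
    [0, 0, 0],
    [0, 0, -0.05],
    [0, 0, -0.05],
    [0, 0, -0.04],
    [0, 0, -0.015],
    [0, 0, 0],
    [0, 0, 0],
    [0, 0, 0],
  ],
  rotation=[
    [0, 0, 0],
    [0, 0, 0],
    [0, 0, 0],
    [0, 0, 0],
    [0, 0, 0],
    [0, 0, 0],
    [0, 0, 0],
    [0, 0, 0],
    [0, 0, 0],
  ],
)

```text
time_s: 29.8
tool_pos: [0.5087, -0.2722, 0.0333]
ee_rot: [-3.141, -0.0, -1.748]
contact_force: [-0.8, -0.4, -1.6]
opening: 0.669
```

```bash
python3 held.py w17 .5093 -.2728; python3 two.py t13 .5093 -.2728 .09 40
```

```text
tcp [ 0.5087 -0.2722  0.0333] [-3.141 -0.    -1.748] open 0.669 t 29.8 ztop90 0.1043 rel 0.071
(array([ 0.5097, -0.2736]), 0.028, [180, 221, 145, 120, 9601]) to go m [-0.0004  0.0008] scaled [-0.0013  0.0027]
tcp to go [ 0.0006 -0.0006]
scene 172 208
side 153 277
```

View pics/t13.png

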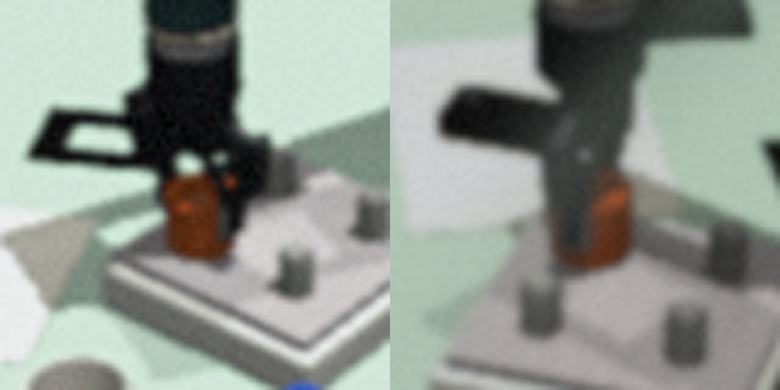

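The sleeve is on the shaft, 4 mm from the bottom (top 0.104). I release and head for sleeve A.

>>> drive_tool(
  slide=[
    [0, 0, 0],
    [0, 0, 0],
    [0, 0, 0],
    [0, 0, 0.06],
    [0, 0, 0.16],
    [0, 0, 0.17],
    [0, 0, 0.17],
    [0, 0, 0],
  ],
  rotation=[
    [0, 0, 0],
    [0, 0, 0],
    [0, 0, 0],
    [0, 0, 0],
    [0, 0, 0],
    [0, 0, 0],
    [0, 0, 0],
    [0, 0, 0],
  ],
  jaw=1,
)

```text
time_s: 30.95
tool_pos: [0.5112, -0.2738, 0.2092]
ee_rot: [-3.129, -0.006, -1.748]
contact_force: [0.3, -0.8, -0.8]
opening: 0.998
```

```bash
python3 look.py w18; python3 -c "
from h import *
z=np.load('w18.npz');print(*ring(*[z[k] for k in('im','d','K','T')],.1),sep='\n')"
```

```text
30.95 [ 0.5112 -0.2738  0.2092] [-3.1285 -0.0058 -1.7484] 0.9980315677674348 [-0.59  0.14  1.29 -0.    1.7   1.16]
(array([ 0.5068, -0.2736]), 0.0284, [221, 160, 59, 57, 1859])
```

>>> drive_tool(
  slide=[
    [-0.034, 0.167, 0],
    [-0.034, 0.167, 0],
    [-0.034, 0.167, 0],
    [-0.034, 0.167, 0],
    [-0.034, 0.167, 0],
    [-0.034, 0.167, 0],
    [-0.034, 0.167, 0],
    [0, 0, 0],
    [0, 0, 0],
    [0, 0, 0],
  ],
  rotation=[
    [0, 0, 0.3],
    [0, 0, 0.3],
    [0, 0, 0.3],
    [0, 0, 0.3],
    [0, 0, 0.3],
    [0, 0, 0.3],
    [0, 0, 0.3],
    [0, 0, 0],
    [0, 0, 0],
    [0, 0, 0],
  ],
)

```text
time_s: 32.25
tool_pos: [0.4371, 0.0774, 0.2003]
ee_rot: [3.141, -0.001, -1.531]
contact_force: [-0.1, 0.4, 0.2]
opening: 1.002
```

```bash
python3 look.py w19; python3 -c "
from h import *
z=np.load('w19.npz');print(*ring(*[z[k] for k in('im','d','K','T')],.055),sep='\n')"
```

```text
32.25 [0.4371 0.0774 0.2003] [ 3.1405e+00 -5.0000e-04 -1.5306e+00] 1.0020432304903517 [ 0.05 -0.15  1.6  -0.    1.7   1.58]
(array([0.4368, 0.1875]), 0.0289, [120, 144, 55, 53, 1638])
(array([0.4369, 0.0793]), 0.0287, [222, 148, 54, 53, 1572])
```

View pics/w19.png

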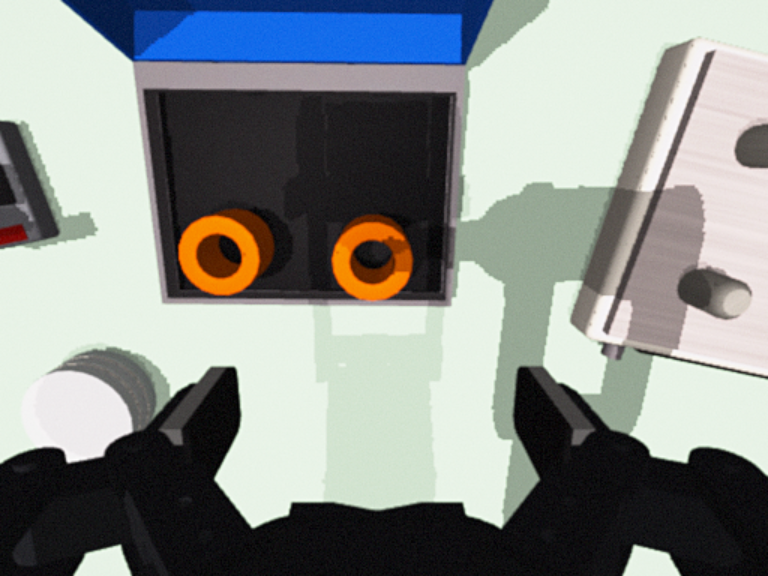

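Sleeve B is seated (centre seen at (0.507,-0.274), top 0.10). A and C stand unmoved at (370,258) and (222,253). Gripping A.

>>> drive_tool(
  slide=[
    [0, 0.006, -0.17],
    [0, 0, -0.17],
    [0, 0, -0.17],
    [0, 0, -0.12],
    [0, 0, -0.07],
    [0, 0, -0.023],
    [0, 0, 0],
    [0, 0, 0],
  ],
  rotation=[
    [0, 0, 0],
    [0, 0, 0],
    [0, 0, 0],
    [0, 0, 0],
    [0, 0, 0],
    [0, 0, 0],
    [0, 0, 0],
    [0, 0, 0],
  ],
)

```text
time_s: 33.3
tool_pos: [0.4384, 0.0802, -0.0148]
ee_rot: [-3.139, -0.0, -1.529]
contact_force: [-0.4, 0.2, -0.7]
opening: 1.0
```

>>> drive_tool(
  slide=[
    [0, 0, 0],
    [0, 0, 0],
    [0, 0, 0],
    [0, 0, 0],
    [0, 0, 0.07],
    [0, 0, 0.13],
    [0, 0, 0.14],
    [0, 0, 0.14],
    [0, 0, 0],
  ],
  rotation=[
    [0, 0, 0],
    [0, 0, 0],
    [0, 0, 0],
    [0, 0, 0],
    [0, 0, 0],
    [0, 0, 0],
    [0, 0, 0],
    [0, 0, 0],
    [0, 0, 0],
  ],
  jaw=-1,
)

```text
time_s: 34.42
tool_pos: [0.4394, 0.0806, 0.1314]
ee_rot: [-3.134, 0.0, -1.528]
contact_force: [0.6, -0.5, -0.8]
opening: 0.652
```

>>> drive_tool(
  slide=[
    [-0.0135, -0.16, 0],
    [-0.0135, -0.16, 0],
    [-0.0135, -0.16, 0],
    [-0.0135, -0.16, 0],
    [-0.0135, -0.16, 0],
    [-0.0135, -0.16, 0],
    [-0.0135, -0.16, 0],
    [0, 0, 0],
    [0, 0, 0],
    [0, 0, 0],
    [0, 0, 0],
  ],
  rotation=[
    [0, 0, -0.3],
    [0, 0, -0.3],
    [0, 0, -0.3],
    [0, 0, -0.3],
    [0, 0, -0.3],
    [0, 0, -0.3],
    [0, 0, -0.3],
    [0, 0, 0],
    [0, 0, 0],
    [0, 0, 0],
    [0, 0, 0],
  ],
)

```text
time_s: 35.8
tool_pos: [0.4089, -0.2546, 0.1278]
ee_rot: [3.142, 0.0, -1.747]
contact_force: [-0.2, -0.0, -1.2]
opening: 0.654
```

```bash
python3 held.py w20 .4109 -.2555
```

```text
tcp [ 0.4089 -0.2546  0.1278] [ 3.142  0.    -1.747] open 0.654 t 35.8 ztop90 0.1993 rel 0.0715
(array([ 0.4104, -0.2561]), 0.028, [181, 220, 143, 121, 9721]) to go m [0.0005 0.0006] scaled [0.0017 0.002 ]
tcp to go [ 0.002  -0.0009]
```

View pics/w20.png

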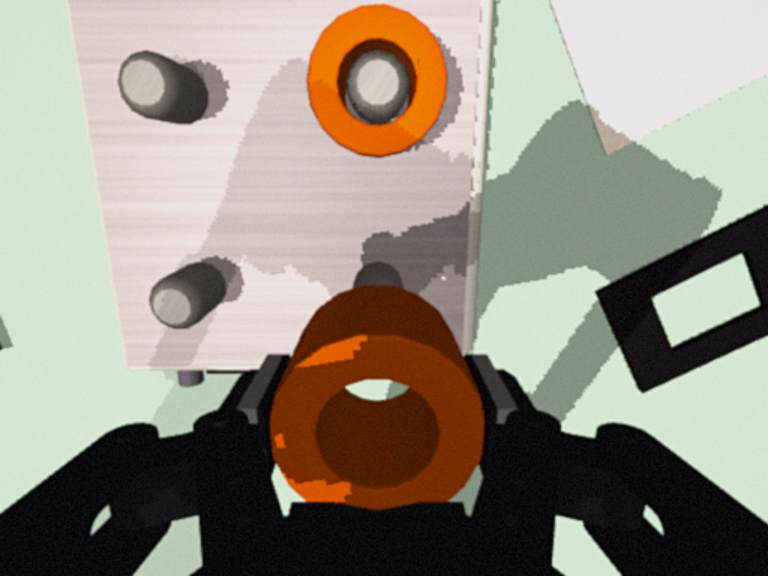

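The first sleeve sits nicely around its shaft (378,80), and A is aligned. Descending.

>>> drive_tool(
  slide=[
    [0.003, 0, -0.08],
    [0, 0, -0.08],
    [0, 0, -0.05],
    [0, 0, -0.05],
    [0, 0, -0.04],
    [0, 0, -0.02],
    [0, 0, 0],
    [0, 0, 0],
    [0, 0, 0],
  ],
  rotation=[
    [0, 0, 0],
    [0, 0, 0],
    [0, 0, 0],
    [0, 0, 0],
    [0, 0, 0],
    [0, 0, 0],
    [0, 0, 0],
    [0, 0, 0],
    [0, 0, 0],
  ],
)

```text
time_s: 36.98
tool_pos: [0.4101, -0.256, 0.0326]
ee_rot: [-3.14, -0.001, -1.748]
contact_force: [0.4, 0.6, -0.8]
opening: 0.655
```

```bash
python3 held.py w21 .4109 -.2555; python3 two.py t14 .4109 -.2555 .09 40
```

```text
tcp [ 0.4101 -0.256   0.0326] [-3.140e+00 -1.000e-03 -1.748e+00] open 0.655 t 36.975 ztop90 0.1038 rel 0.0713
(array([ 0.506 , -0.2729]), 0.0273, [158, 0, 180, 105, 8628]) to go m [-0.0951  0.0174] scaled [-0.317  0.058]
(array([ 0.4114, -0.2574]), 0.0281, [181, 220, 143, 121, 9779]) to go m [-0.0005  0.0019] scaled [-0.0017  0.0063]
tcp to go [0.0008 0.0005]
scene 162 224
side 158 305
```

View pics/t14.png

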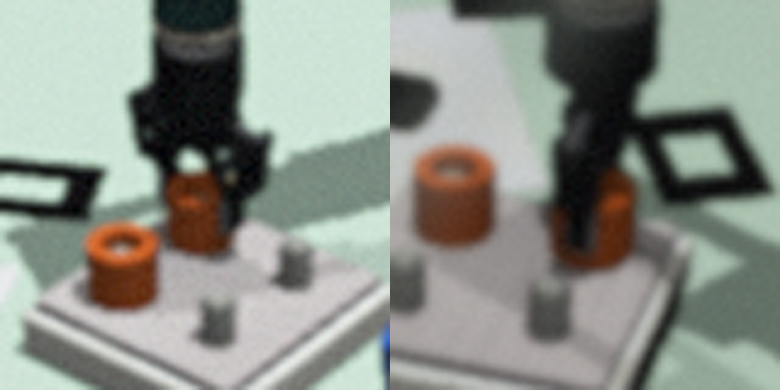

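>>> drive_tool(
  slide=[
    [0, 0, 0],
    [0, 0, 0],
    [0, 0, 0],
    [0, 0, 0.06],
    [0, 0, 0.16],
    [0, 0, 0.17],
    [0, 0, 0.17],
    [0, 0, 0],
  ],
  rotation=[
    [0, 0, 0],
    [0, 0, 0],
    [0, 0, 0],
    [0, 0, 0],
    [0, 0, 0],
    [0, 0, 0],
    [0, 0, 0],
    [0, 0, 0],
  ],
  jaw=1,
)

```text
time_s: 38.12
tool_pos: [0.4119, -0.2574, 0.2058]
ee_rot: [-3.132, -0.006, -1.748]
contact_force: [-0.7, 0.2, -1.0]
opening: 1.001
```

```bash
python3 look.py w22; python3 -c "
from h import *
z=np.load('w22.npz');print(*ring(*[z[k] for k in('im','d','K','T')],.1),sep='\n')"
```

```text
38.125 [ 0.4119 -0.2574  0.2058] [-3.1316 -0.0055 -1.7484] 1.0007519766132018 [-0.68 -0.07  1.51 -0.    1.69  1.07]
(array([ 0.5083, -0.2721]), 0.0283, [214, 39, 66, 71, 2503])
(array([ 0.4086, -0.2571]), 0.0285, [221, 158, 59, 59, 1911])
```

>>> drive_tool(
  slide=[
    [0.0097, 0.164, 0],
    [0.0097, 0.164, 0],
    [0.0097, 0.164, 0],
    [0.0097, 0.164, 0],
    [0.0097, 0.164, 0],
    [0.0097, 0.164, 0],
    [0.0097, 0.164, 0],
    [0.0097, 0.164, 0],
    [0.0097, 0.164, 0],
    [0, 0, 0],
    [0, 0, 0],
    [0, 0, 0],
  ],
  rotation=[
    [0, 0, 0.233],
    [0, 0, 0.233],
    [0, 0, 0.233],
    [0, 0, 0.233],
    [0, 0, 0.233],
    [0, 0, 0.233],
    [0, 0, 0.233],
    [0, 0, 0.233],
    [0, 0, 0.233],
    [0, 0, 0],
    [0, 0, 0],
    [0, 0, 0],
  ],
)

```text
time_s: 39.67
tool_pos: [0.4357, 0.186, 0.1992]
ee_rot: [3.14, -0.001, -1.531]
contact_force: [-0.3, -0.6, 0.8]
opening: 1.0
```

```bash
python3 look.py w23; python3 -c "
from h import *
z=np.load('w23.npz');print(*ring(*[z[k] for k in('im','d','K','T')],.055),sep='\n')"
```

```text
39.675 [0.4357 0.186  0.1992] [ 3.1405e+00 -8.0000e-04 -1.5307e+00] 0.9997479926701517 [ 0.28 -0.08  1.54 -0.    1.69  1.81]
(array([0.4368, 0.188 ]), 0.0286, [222, 147, 54, 53, 1583])
```

View pics/w23.png

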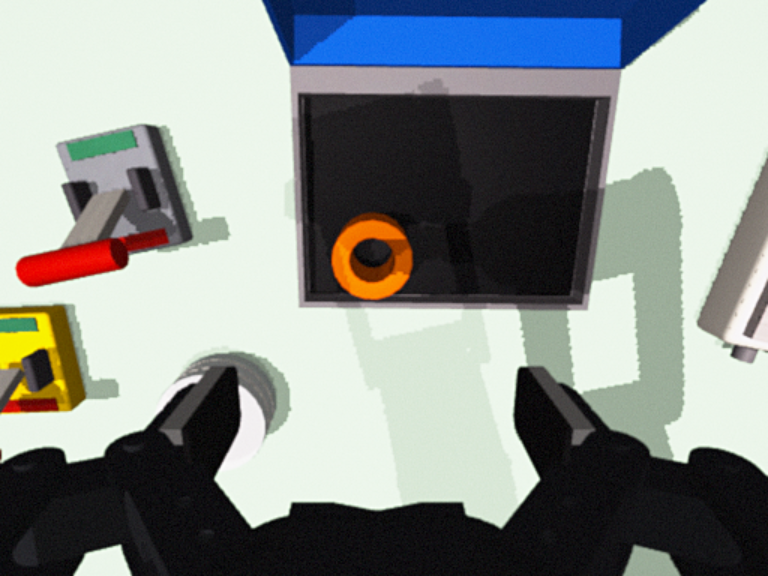

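>>> drive_tool(
  slide=[
    [0.004, 0.007, -0.17],
    [0, 0, -0.17],
    [0, 0, -0.17],
    [0, 0, -0.12],
    [0, 0, -0.07],
    [0, 0, -0.018],
    [0, 0, 0],
    [0, 0, 0],
  ],
  rotation=[
    [0, 0, 0],
    [0, 0, 0],
    [0, 0, 0],
    [0, 0, 0],
    [0, 0, 0],
    [0, 0, 0],
    [0, 0, 0],
    [0, 0, 0],
  ],
)

```text
time_s: 40.72
tool_pos: [0.4383, 0.1894, -0.014]
ee_rot: [-3.139, 0.001, -1.529]
contact_force: [1.0, -0.3, 0.2]
opening: 1.001
```

>>> drive_tool(
  slide=[
    [0, 0, 0],
    [0, 0, 0],
    [0, 0, 0],
    [0, 0, 0],
    [0, 0, 0.07],
    [0, 0, 0.13],
    [0, 0, 0.14],
    [0, 0, 0.14],
    [0, 0, 0],
  ],
  rotation=[
    [0, 0, 0],
    [0, 0, 0],
    [0, 0, 0],
    [0, 0, 0],
    [0, 0, 0],
    [0, 0, 0],
    [0, 0, 0],
    [0, 0, 0],
    [0, 0, 0],
  ],
  jaw=-1,
)

```text
time_s: 41.85
tool_pos: [0.4392, 0.19, 0.1319]
ee_rot: [-3.134, 0.002, -1.529]
contact_force: [0.8, -0.6, -0.6]
opening: 0.654
```

>>> drive_tool(
  slide=[
    [-0.0043, -0.164, 0],
    [-0.0043, -0.164, 0],
    [-0.0043, -0.164, 0],
    [-0.0043, -0.164, 0],
    [-0.0043, -0.164, 0],
    [-0.0043, -0.164, 0],
    [-0.0043, -0.164, 0],
    [0, 0, 0],
    [0, 0, 0],
    [0, 0, 0],
    [0, 0, 0],
  ],
  rotation=[
    [0, 0, -0.3],
    [0, 0, -0.3],
    [0, 0, -0.3],
    [0, 0, -0.3],
    [0, 0, -0.3],
    [0, 0, -0.3],
    [0, 0, -0.3],
    [0, 0, 0],
    [0, 0, 0],
    [0, 0, 0],
    [0, 0, 0],
  ],
)

```text
time_s: 43.22
tool_pos: [0.428, -0.154, 0.1283]
ee_rot: [3.141, 0.0, -1.747]
contact_force: [-0.5, 0.4, -0.8]
opening: 0.657
```

```bash
python3 held.py w24 .4282 -.157
```

```text
tcp [ 0.428  -0.154   0.1283] [ 3.141  0.    -1.747] open 0.657 t 43.225 ztop90 0.199 rel 0.0707
(array([ 0.4294, -0.1555]), 0.0282, [181, 219, 143, 122, 9764]) to go m [-0.0012 -0.0015] scaled [-0.004 -0.005]
tcp to go [ 0.0002 -0.003 ]
```

View pics/w24.png

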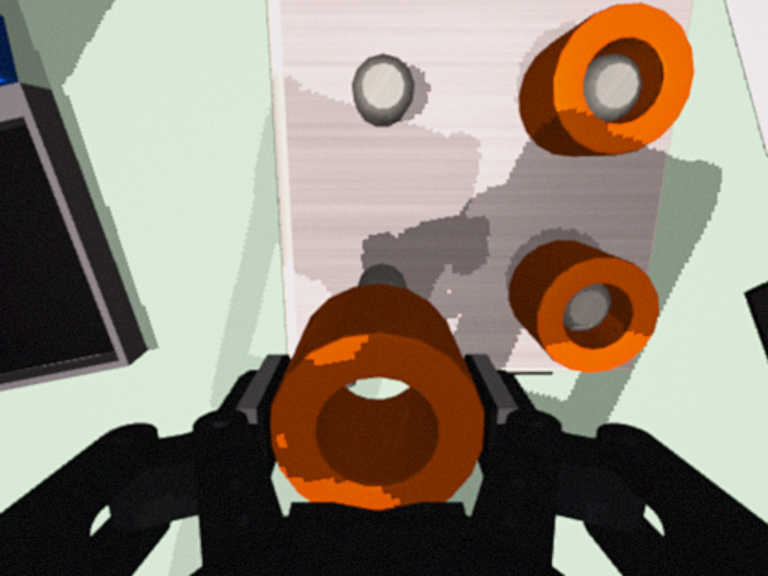

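Two sleeves are fitted at (620,80) and (590,310). C is held and nearly aligned over its shaft, so I correct by (-1,-2) mm and descend.

>>> drive_tool(
  slide=[
    [-0.002, -0.006, -0.08],
    [0, 0, -0.08],
    [0, 0, -0.05],
    [0, 0, -0.05],
    [0, 0, -0.04],
    [0, 0, -0.02],
    [0, 0, 0],
    [0, 0, 0],
    [0, 0, 0],
  ],
  rotation=[
    [0, 0, 0],
    [0, 0, 0],
    [0, 0, 0],
    [0, 0, 0],
    [0, 0, 0],
    [0, 0, 0],
    [0, 0, 0],
    [0, 0, 0],
    [0, 0, 0],
  ],
)

```text
time_s: 44.4
tool_pos: [0.4279, -0.1572, 0.0331]
ee_rot: [-3.14, -0.0, -1.749]
contact_force: [-0.4, -0.6, -1.4]
opening: 0.657
```

```bash
python3 held.py w25 .4282 -.157; python3 two.py t15 .44 -.18 .09 40
```

```text
tcp [ 0.4279 -0.1572  0.0331] [-3.14  -0.    -1.749] open 0.657 t 44.4 ztop90 0.1035 rel 0.0704
(array([ 0.5013, -0.2527]), 0.0134, [466, 0, 46, 95, 3178]) to go m [-0.0731  0.0957] scaled [-0.2437  0.319 ]
(array([ 0.429 , -0.1585]), 0.0283, [181, 219, 143, 122, 9834]) to go m [-0.0008  0.0015] scaled [-0.0027  0.005 ]
(array([ 0.4203, -0.2466]), 0.0184, [429, 221, 83, 91, 2899]) to go m [0.0079 0.0896] scaled [0.0263 0.2987]
(array([ 0.3918, -0.2509]), 0.0106, [469, 315, 43, 29, 546]) to go m [0.0364 0.0939] scaled [0.1213 0.313 ]
tcp to go [0.0003 0.0002]
scene 170 237
side 170 294
```

View pics/t15.png

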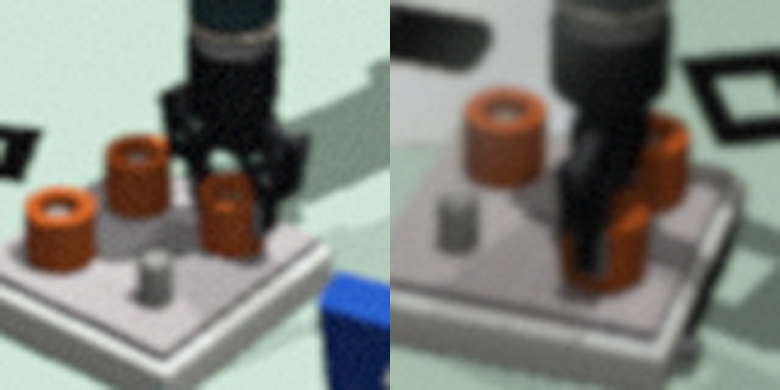

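>>> drive_tool(
  slide=[
    [0, 0, 0],
    [0, 0, 0],
    [0, 0, 0],
    [0, 0, 0.06],
    [0, 0, 0.16],
    [0, 0, 0.17],
    [0, 0, 0.17],
    [0, -0.1, 0.15],
    [0, -0.1, 0],
    [0, 0, 0],
    [0, 0, 0],
  ],
  rotation=[
    [0, 0, 0],
    [0, 0, 0],
    [0, 0, 0],
    [0, 0, 0],
    [0, 0, 0],
    [0, 0, 0],
    [0, 0, 0],
    [0, 0, 0],
    [0, 0, 0],
    [0, 0, 0],
    [0, 0, 0],
  ],
  jaw=0.9,
)

```text
time_s: 45.92
tool_pos: [0.4271, -0.2163, 0.2448]
ee_rot: [3.14, 0.001, -1.749]
contact_force: [0.0, 0.5, 0.7]
opening: 0.949
```

```bash
python3 look.py w26; python3 - <<'E'
from h import *
z=np.load('w26.npz');a=[z[k] for k in('im','d','K','T')]; P=cloud(a[1],a[2],a[3])
for c,r,s in ring(*a,.1,.008):
    x,y,w,h,_=s; q=P[y:y+h,x:x+w]; m=(np.hypot(q[...,0]-c[0],q[...,1]-c[1])<.028)&(np.hypot(q[...,0]-c[0],q[...,1]-c[1])>.018)
    print(c,r,'top z',np.percentile(q[m][:,2],[20,50,80]).round(4))
E
```

```text
45.925 [ 0.4271 -0.2163  0.2448] [ 3.1401e+00  1.2000e-03 -1.7488e+00] 0.9494632702779444 [-0.59 -0.08  1.44  0.    1.78  1.16]
[ 0.5082 -0.2718] 0.0284 top z [0.1001 0.1008 0.1015]
[ 0.4264 -0.1589] 0.0284 top z [0.1    0.1008 0.1014]
[ 0.4087 -0.2567] 0.0287 top z [0.1003 0.1009 0.1015]
```

View pics/w26.png

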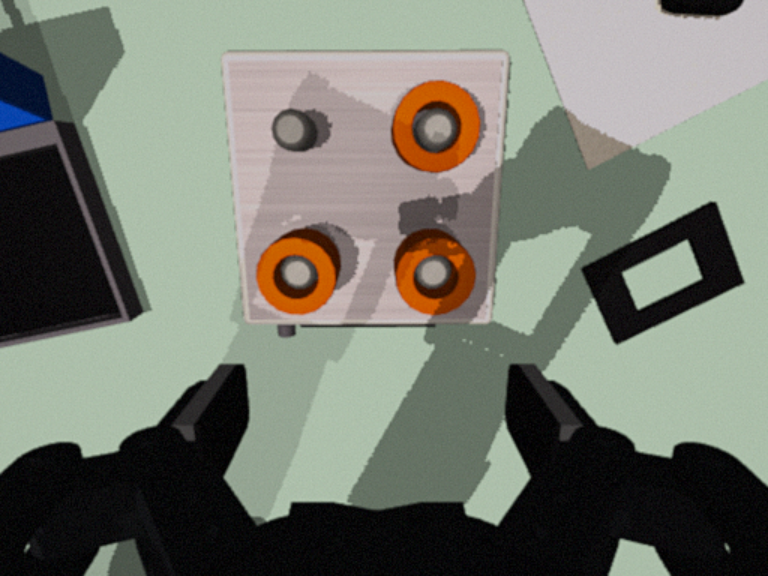

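All three are seated: tops at 0.1008 and centres within 2 mm of the shafts. The case is empty. Now for the lid: turn back and approach the handle behind the open lid.

>>> drive_tool(
  slide=[
    [0.0496, 0.0714, 0.02],
    [0.0496, 0.0714, 0.02],
    [0.0496, 0.0714, 0.02],
    [0.0496, 0.0714, 0.02],
    [0.0496, 0.0714, 0],
    [0.0496, 0.0714, 0],
    [0.0496, 0.0714, 0],
    [0.0496, 0.0714, 0],
    [0.0496, 0.0714, 0],
    [0.0496, 0.0714, 0],
    [0.0496, 0.0714, 0],
    [0.0496, 0.0714, 0],
  ],
  rotation=[
    [0, 0, 1],
    [0, 0, 1],
    [0, 0, 1],
    [0, 0, 1],
    [0, 0, 1],
    [0, 0, 1],
    [0, 0, 1],
    [0, 0, 1],
    [0, 0, 1],
    [0, 0, 1],
    [0, 0, 1],
    [0, 0, 1],
  ],
  jaw=0.3,
)

```text
time_s: 47.48
tool_pos: [0.6057, 0.042, 0.2689]
ee_rot: [3.141, 0.001, -0.487]
contact_force: [0.1, -0.7, 0.1]
opening: 0.65
```

>>> drive_tool(
  slide=[
    [0.0496, 0.0714, 0],
    [0.0496, 0.0714, 0],
    [0.0496, 0.0714, 0],
    [0.0496, 0.0714, 0],
    [0.0496, 0.0714, 0],
    [0, 0, 0],
    [0, 0, 0],
    [0, 0, 0],
  ],
  rotation=[
    [0, 0.5, 1],
    [0, 0.5, 1],
    [0, 0.5, 1],
    [0, 0.5, 1],
    [0, 0, 1.0],
    [0, 0, 0],
    [0, 0, 0],
    [0, 0, 0],
  ],
)

```text
time_s: 48.48
tool_pos: [0.6799, 0.1466, 0.2704]
ee_rot: [3.083, 0.199, 0.026]
contact_force: [-0.3, -0.3, 0.2]
opening: 0.651
```

```bash
python3 look.py w27 lid_bar:.163; python3 two.py t16 .6 .14 .15 70; python3 - <<'E'
from h import *
z=np.load('w27.npz');P=cloud(z['d'],z['K'],z['T']);im=z['im']
hsv=cv2.cvtColor(im,cv2.COLOR_RGB2HSV)
m=(P[...,2]>.13)&(P[...,2]<.19)&(hsv[...,1]<90)&(P[...,0]>.62)&(P[...,0]<.72)&(P[...,1]>.08)&(P[...,1]<.22)
p=P[m]; print(len(p),np.percentile(p,[2,50,98],axis=0).round(3).tolist())
E
```

```text
48.475 [0.6799 0.1466 0.2704] [3.0829 0.1987 0.0259] 0.6508775620671641 [ 0.15  0.64  0.52 -0.04  2.19  0.1 ]
lid_bar 0.69 186 266 [0.6722 0.1371 0.163 ]
scene 203 297
side 213 219
1679 [[0.642, 0.091, 0.165], [0.669, 0.148, 0.17], [0.677, 0.188, 0.176]]
```

View pics/w27.png

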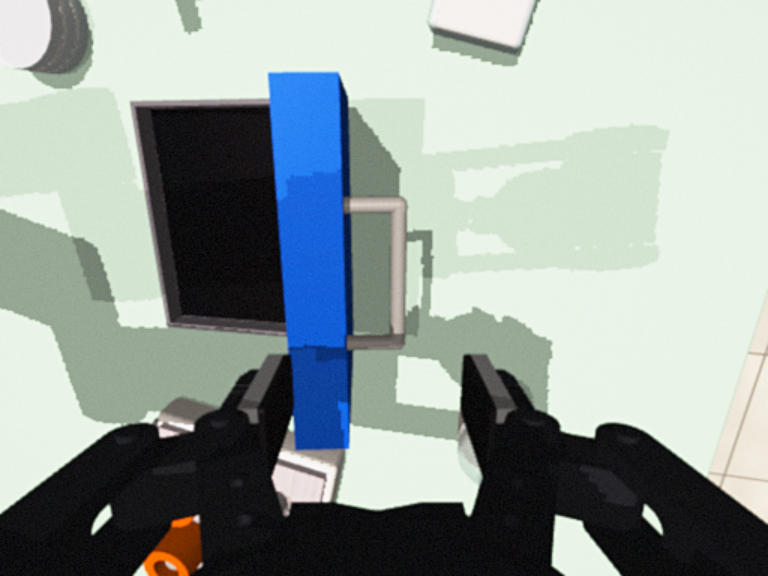

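View pics/t16.png

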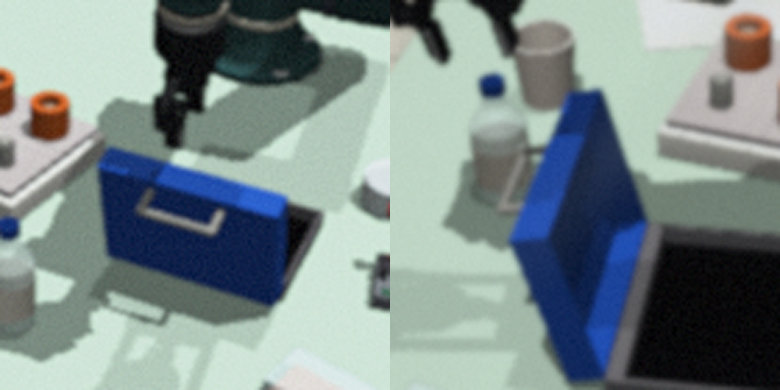

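The bar is at about (0.670,0.14,0.165), as computed for 1.80 rad. I level the roll, narrow the jaws and go down along the tool axis.

>>> drive_tool(
  slide=[
    [0, 0, 0],
    [0.007, 0, -0.074],
    [0, 0, -0.074],
    [0, 0, 0],
    [0, 0, 0],
    [-0.016, 0, -0.079],
    [-0.016, 0, -0.079],
    [0, 0, 0],
    [0, 0, 0],
  ],
  rotation=[
    [0.56, 0, 0.1],
    [0, 0, 0],
    [0, 0, 0],
    [0, 0, 0],
    [0, 0, 0],
    [0, 0, 0],
    [0, 0, 0],
    [0, 0, 0],
    [0, 0, 0],
  ],
  jaw=-0.3,
)

```text
time_s: 49.8
tool_pos: [0.6736, 0.1473, 0.1798]
ee_rot: [-3.14, 0.194, 0.049]
contact_force: [-0.6, -0.0, 0.7]
opening: 0.352
```

```bash
python3 look.py w28; python3 two.py t17 .62 .14 .17 50
```

```text
49.8 [0.6736 0.1473 0.1798] [-3.1402  0.1942  0.0495] 0.3515110299080224 [0.12 0.58 0.79 0.02 1.97 0.08]
scene 201 295
side 206 212
```

View pics/w28.png

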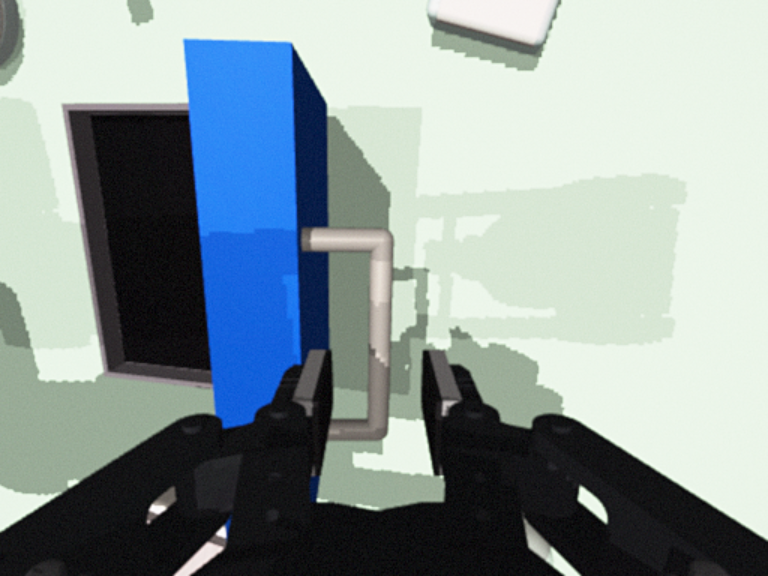

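View pics/t17.png

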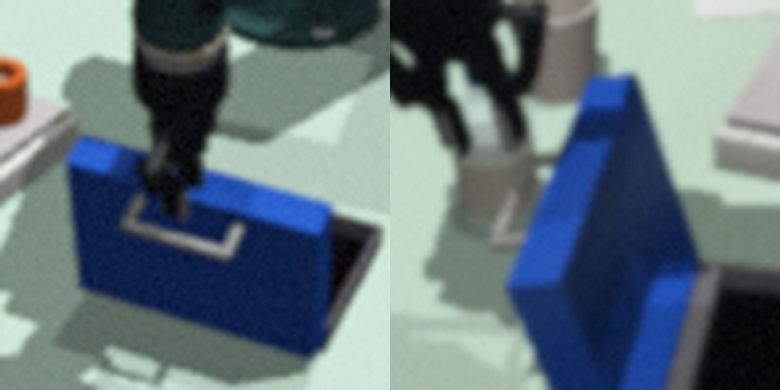

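The bar lies centred between the fingers (380,330) and the left finger is clear of the lid. I go on down and close on it.

>>> drive_tool(
  slide=[
    [-0.0125, 0, -0.061],
    [-0.0125, 0, -0.061],
    [-0.0125, 0, -0.061],
    [-0.0125, 0, -0.06],
    [0, 0, 0],
    [0, 0, 0],
  ],
  rotation=[
    [0, 0, 0],
    [0, 0, 0],
    [0, 0, 0],
    [0, 0, 0],
    [0, 0, 0],
    [0, 0, 0],
  ],
)

```text
time_s: 50.7
tool_pos: [0.6605, 0.1474, 0.1112]
ee_rot: [-3.14, 0.187, 0.049]
contact_force: [1.2, -0.5, 12.0]
opening: 0.348
```

>>> drive_tool(
  slide=[
    [0, 0, 0],
    [0, 0, 0],
    [0, 0, 0],
    [0, 0, 0],
  ],
  rotation=[
    [0, 0, 0],
    [0, 0, 0],
    [0, 0, 0],
    [0, 0, 0],
  ],
  jaw=-1,
  grip_force=30,
)

```text
time_s: 51.2
tool_pos: [0.6603, 0.1474, 0.107]
ee_rot: [-3.14, 0.19, 0.049]
contact_force: [4.7, 0.4, 6.8]
opening: 0.103
```

```bash
python3 look.py w29; python3 - <<'E'
import numpy as np
from cell import manip
s=manip.get_state();p=s['tool_pos'];b=p[[0,2]]+.058*np.array([np.sin(.2),np.cos(.2)])
r=np.hypot(.157,.069);a0=np.arctan2(.069,.157)
print('bar',b, 'rel hinge(.569,.026)',b-[.569,.026],np.hypot(*(b-[.569,.026])),'r',r)
th=np.linspace(1.80,0,19);x=-r*np.cos(a0+th);z=r*np.sin(a0+th)
for i in range(18): print(i,th[i+1].round(2),((x[i+1]-x[i])/.3).round(3),((z[i+1]-z[i])/.3).round(3))
E
```

```text
51.2 [0.6603 0.1474 0.107 ] [-3.14    0.1904  0.0489] 0.10342758353163765 [0.13 0.56 0.96 0.02 1.81 0.08]
bar [0.67178643 0.16379149] rel hinge(.569,.026) [0.10278643 0.13779149] 0.17190562699446887 r 0.1714934401077779
0 1.7 -0.047 0.032
1 1.6 -0.05 0.027
2 1.5 -0.053 0.022
3 1.4 -0.055 0.017
4 1.3 -0.056 0.011
5 1.2 -0.057 0.005
6 1.1 -0.057 -0.0
7 1.0 -0.057 -0.006
8 0.9 -0.056 -0.012
9 0.8 -0.054 -0.017
10 0.7 -0.052 -0.023
11 0.6 -0.05 -0.028
12 0.5 -0.047 -0.033
13 0.4 -0.043 -0.037
14 0.3 -0.04 -0.041
15 0.2 -0.035 -0.045
16 0.1 -0.031 -0.048
17 0.0 -0.026 -0.051
```

View pics/w29.png

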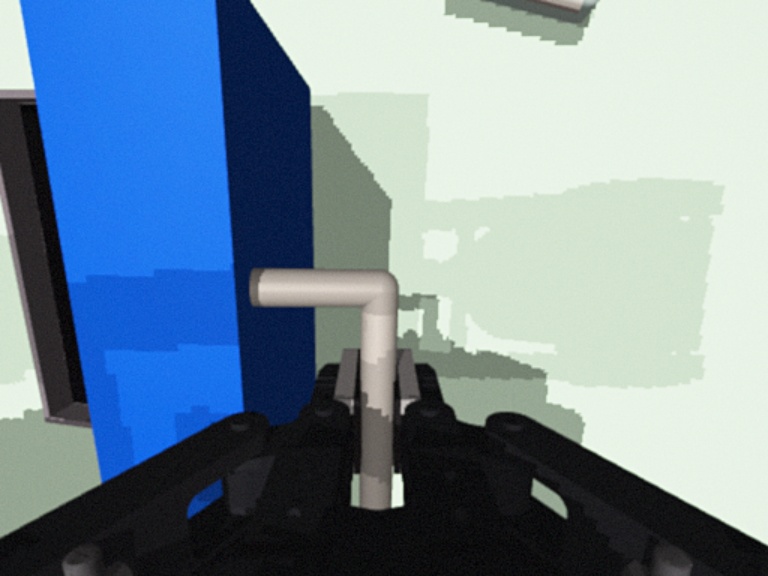

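The bar is gripped and the arc radius agrees (0.172 against 0.1715). I close along the arc.

>>> drive_tool(
  slide=[
    [-0.047, -0.002, 0.032],
    [-0.05, -0.002, 0.027],
    [-0.053, -0.002, 0.022],
    [-0.055, -0.002, 0.017],
    [-0.056, -0.002, 0.011],
    [-0.057, -0.002, 0.005],
  ],
  rotation=[
    [0, 0, 0],
    [0, 0, 0],
    [0, 0, 0],
    [0, 0, 0],
    [0, 0, 0],
    [0, 0, 0],
  ],
)

```text
time_s: 52.0
tool_pos: [0.5623, 0.1443, 0.139]
ee_rot: [-3.139, 0.196, 0.05]
contact_force: [2.2, 2.1, -0.4]
opening: 0.102
```

>>> drive_tool(
  slide=[
    [-0.051, -0.002, 0],
    [-0.051, -0.002, -0.006],
    [-0.05, -0.002, -0.012],
    [-0.048, -0.002, -0.017],
    [-0.046, -0.002, -0.023],
    [-0.044, -0.002, -0.028],
  ],
  rotation=[
    [0, -0.3, 0],
    [0, -0.3, 0],
    [0, -0.3, 0],
    [0, -0.3, 0],
    [0, -0.3, 0],
    [0, -0.3, 0],
  ],
)

```text
time_s: 52.75
tool_pos: [0.4751, 0.1414, 0.1118]
ee_rot: [3.136, 0.008, 0.049]
contact_force: [4.8, 4.0, -4.4]
opening: 0.103
```

>>> drive_tool(
  slide=[
    [-0.047, -0.002, -0.033],
    [-0.043, -0.002, -0.037],
    [-0.04, -0.001, -0.041],
    [-0.035, -0.001, -0.045],
    [-0.031, -0.001, -0.048],
    [-0.022, -0.001, -0.042],
    [0, 0, 0],
    [0, 0, 0],
  ],
  rotation=[
    [0, 0, 0],
    [0, 0, 0],
    [0, 0, 0],
    [0, 0, 0],
    [0, 0, 0],
    [0, 0, 0],
    [0, 0, 0],
    [0, 0, 0],
  ],
)

```text
time_s: 53.75
tool_pos: [0.4119, 0.1394, 0.0395]
ee_rot: [3.137, 0.005, 0.048]
contact_force: [6.3, 4.9, -2.5]
opening: 0.106
```

```bash
python3 two.py t18 .5 .14 .08 60
```

```text
scene 203 307
side 236 257
```

View pics/t18.png

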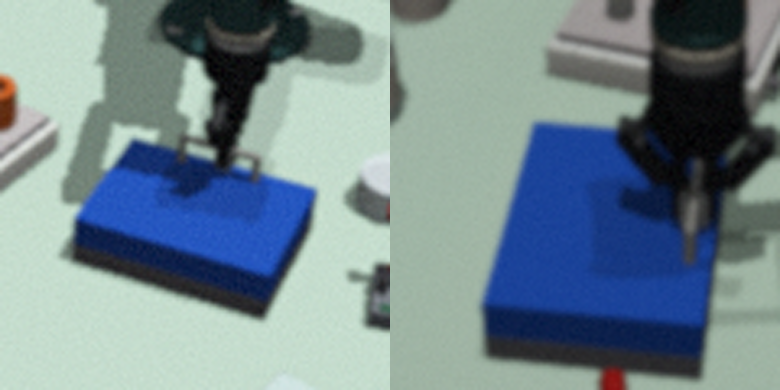

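>>> drive_tool(
  slide=[
    [0, 0, 0],
    [0, 0, 0],
    [0, 0, 0],
    [0, 0, 0.1],
    [0, 0, 0.18],
    [0, 0, 0.19],
    [0, 0, 0.19],
    [0, 0.1, 0],
    [0, 0, 0],
    [0, 0, 0],
  ],
  rotation=[
    [0, 0, 0],
    [0, 0, 0],
    [0, 0, 0],
    [0, 0, 0],
    [0, 0, 0],
    [0, 0, 0],
    [0, 0, 0],
    [0, 0, 0],
    [0, 0, 0],
    [0, 0, 0],
  ],
  jaw=0.0,
)

```text
time_s: 55.1
tool_pos: [0.4095, 0.1671, 0.2365]
ee_rot: [3.132, 0.011, 0.049]
contact_force: [0.0, 0.5, -0.0]
opening: 0.503
```

```bash
python3 look.py w30 toggle_grip:.1 toggle_pivot:.034; python3 two.py t19 .5 .14 .08 60; python3 - <<'E'
from h import *
z=np.load('t19side.npz');P=cloud(z['d'],z['K'],z['T']);hsv=cv2.cvtColor(z['im'],cv2.COLOR_RGB2HSV)
m=(hsv[...,0]>105)&(hsv[...,0]<130)&(hsv[...,1]>150)&(P[...,0]>.38)&(P[...,0]<.6)&(P[...,1]>.03)&(P[...,1]<.25)&(P[...,2]>.055)
p=P[m]; 
for a,b in ((.40,.43),(.44,.5),(.53,.56)): k=(p[:,0]>a)&(p[:,0]<b); print(a,np.median(p[k][:,2]).round(4))
E
```

```text
55.1 [0.4095 0.1671 0.2365] [3.1324 0.011  0.0486] 0.5025127350517794 [ 0.26 -0.15  1.52 -0.01  1.78  0.21]
scene 203 307
side 236 257
0.4 0.0621
0.44 0.062
0.53 0.0621
```

View pics/t19.png

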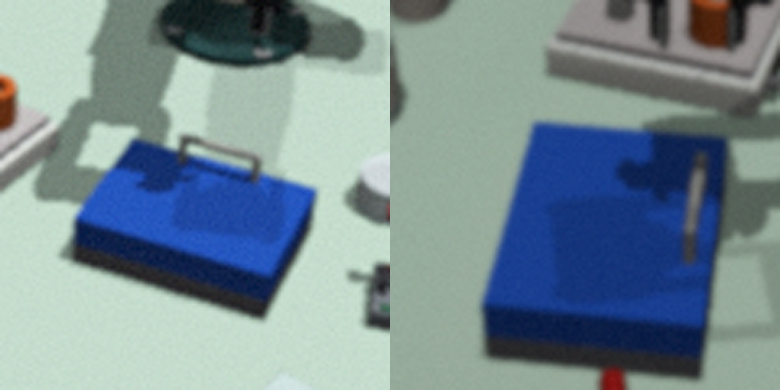

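View pics/w30.png

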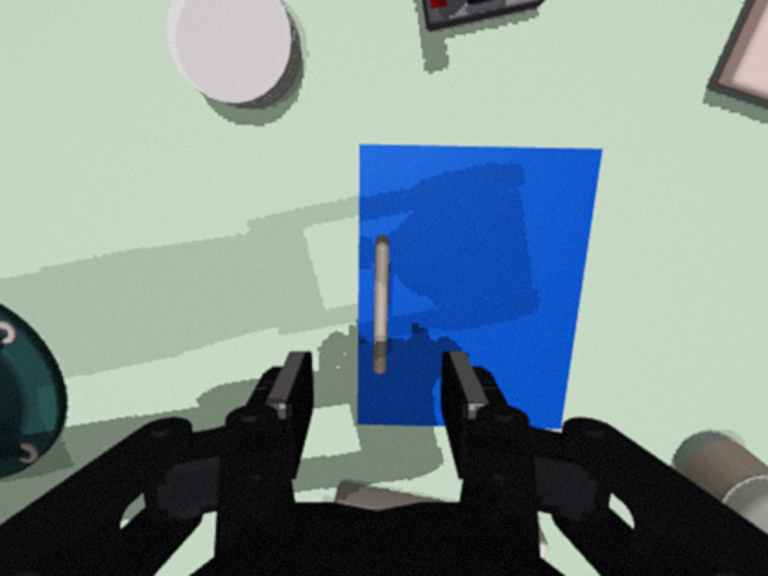

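The lid is shut and flat at 0.062. Now to the switch.

>>> drive_tool(
  slide=[
    [0.0177, 0.135, -0.011],
    [0.0177, 0.135, -0.011],
    [0.0177, 0.135, -0.011],
    [0.0177, 0.135, -0.011],
    [0.0177, 0.135, -0.011],
    [0, 0, 0],
    [0, 0, 0],
    [0, 0, 0],
  ],
  rotation=[
    [0, 0, 0.39],
    [0, 0, 0.39],
    [0, 0, 0.39],
    [0, 0, 0.39],
    [0, 0, 0.39],
    [0, 0, 0],
    [0, 0, 0],
    [0, 0, 0],
  ],
  jaw=0.4,
)

```text
time_s: 56.35
tool_pos: [0.4368, 0.3691, 0.2214]
ee_rot: [3.133, 0.008, 0.251]
contact_force: [0.8, -1.0, -0.4]
opening: 0.702
```

```bash
python3 look.py w31 toggle_grip:.1 toggle_pivot:.034; python3 - <<'E'
from h import *
z=np.load('w31.npz');P=cloud(z['d'],z['K'],z['T']);hsv=cv2.cvtColor(z['im'],cv2.COLOR_RGB2HSV)
m=((hsv[...,0]<6)|(hsv[...,0]>174))&(hsv[...,1]>150)&(hsv[...,2]>60)&(P[...,0]>.4)&(P[...,2]>.08)
print(np.percentile(P[m],[2,50,98],axis=0).round(3))
z=np.load('t19side.npz');print(ring(z['im'],z['d'],z['K'],z['T'],.1,.005));z=np.load('t19scene.npz');print(ring(z['im'],z['d'],z['K'],z['T'],.1,.005))
E
```

```text
56.35 [0.4368 0.3691 0.2214] [3.1334 0.0084 0.2512] 0.7022962005109747 [ 0.61  0.14  1.26 -0.    1.75  0.35]
toggle_grip 0.72 180 256 [0.4408 0.3685 0.1   ]
toggle_grip 0.71 22 120 [0.2903 0.4746 0.1   ]
toggle_pivot 0.8 46 182 [0.3302 0.4765 0.034 ]
toggle_pivot 0.69 164 282 [0.4708 0.3796 0.034 ]
toggle_pivot 0.57 164 282 [0.4706 0.3794 0.034 ]
[[0.424 0.343 0.102]
 [0.437 0.373 0.109]
 [0.45  0.4   0.112]]
[]
[]
```

View pics/w31.png

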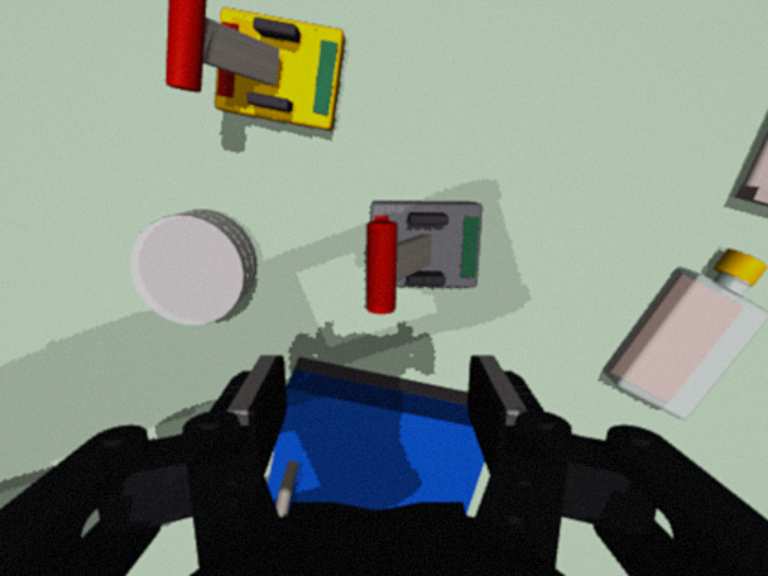

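>>> drive_tool(
  slide=[
    [0, 0, -0.15],
    [0, 0, -0.15],
    [0, 0, -0.15],
    [0, 0, -0.1],
    [0, 0, -0.035],
    [0, 0, 0],
    [0, 0, 0],
  ],
  rotation=[
    [0, 0, 0],
    [0, 0, 0],
    [0, 0, 0],
    [0, 0, 0],
    [0, 0, 0],
    [0, 0, 0],
    [0, 0, 0],
  ],
)

```text
time_s: 57.38
tool_pos: [0.4379, 0.3709, 0.0475]
ee_rot: [3.135, 0.005, 0.252]
contact_force: [0.1, 0.2, 0.4]
opening: 0.704
```

>>> drive_tool(
  slide=[
    [0, 0, 0],
    [0, 0, 0],
    [0, 0, 0.02],
    [0.052, 0.013, 0.01],
    [0.052, 0.013, 0],
    [0.052, 0.013, 0],
    [0.052, 0.013, 0],
    [0.046, 0.012, 0],
    [0, 0, 0],
    [0, 0, 0],
  ],
  rotation=[
    [0, 0, 0],
    [0, 0, 0],
    [0, 0, 0],
    [0, 0, 0],
    [0, 0, 0],
    [0, 0, 0],
    [0, 0, 0],
    [0, 0, 0],
    [0, 0, 0],
    [0, 0, 0],
  ],
  jaw=-0.1,
)

```text
time_s: 58.62
tool_pos: [0.5124, 0.3893, 0.0543]
ee_rot: [3.133, 0.01, 0.253]
contact_force: [0.3, 0.1, 1.0]
opening: 0.449
```

>>> drive_tool(
  slide=[
    [0, 0, 0.05],
    [0, 0, 0.15],
    [0, 0, 0.2],
    [0, 0, 0.2],
    [-0.05, 0, 0.15],
    [-0.1, -0.15, 0.05],
    [-0.1, -0.18, 0],
    [-0.1, -0.18, 0],
    [0, 0, 0],
    [0, 0, 0],
  ],
  rotation=[
    [0, 0, 0],
    [0, 0, 0],
    [0, 0, 0],
    [0, 0, 0],
    [0, 0, 0],
    [0, 0, 0],
    [0, 0, 0],
    [0, 0, 0],
    [0, 0, 0],
    [0, 0, 0],
  ],
)

```text
time_s: 59.88
tool_pos: [0.4078, 0.2366, 0.2958]
ee_rot: [3.134, 0.006, 0.253]
contact_force: [-0.2, -0.4, -0.8]
opening: 0.448
```

```bash
python3 two.py t20 .475 .38 .08 50; python3 look.py w32; python3 - <<'E'
from h import *
for n in ('scene','side'):
    im=np.load('t20'+n+'.npz')['im']; save('f'+n+'.png',im)
E
```

```text
scene 219 373
side 307 249
59.975 [0.4083 0.2372 0.2949] [3.1339 0.008  0.2536] 0.4458750986052142 [ 0.41 -0.08  1.35 -0.01  1.88  0.16]
```

View pics/t20.png

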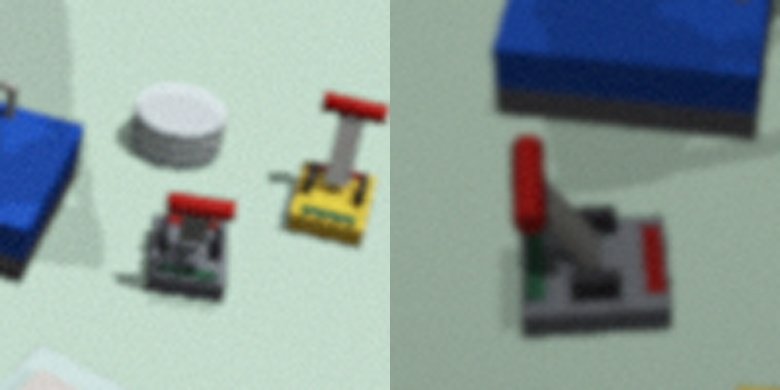

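View pics/fscene.png

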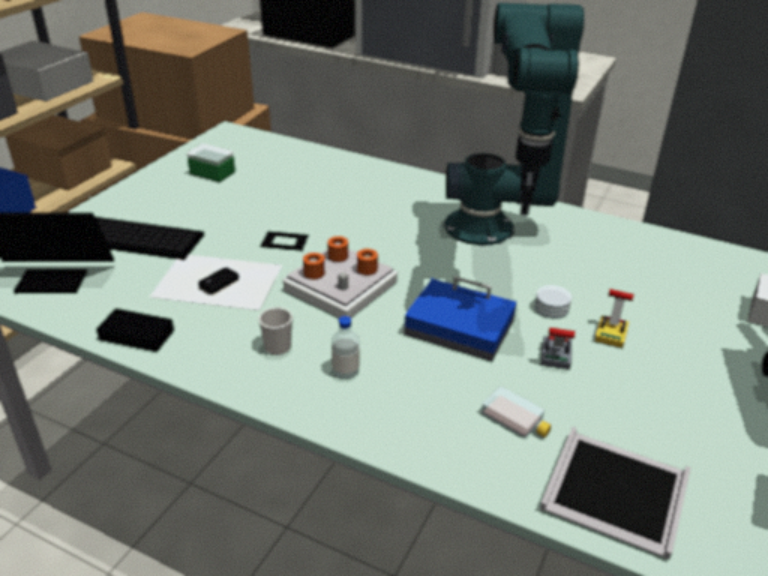

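View pics/fside.png

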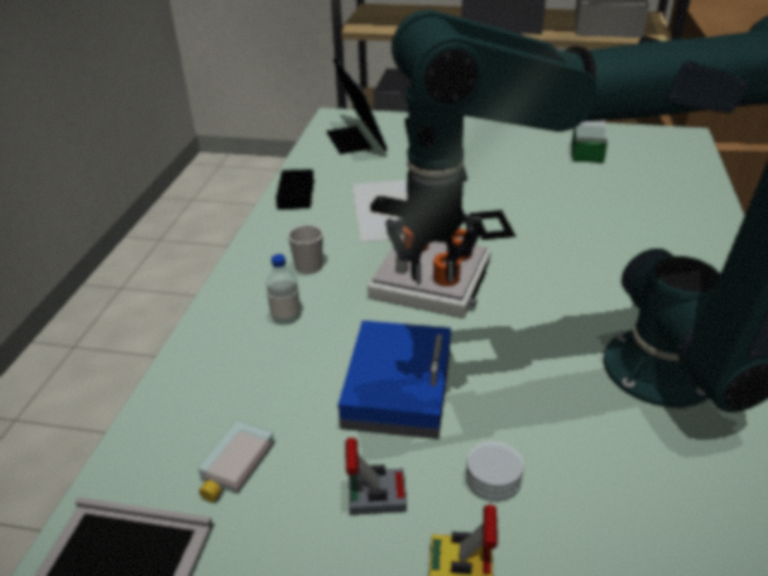

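The switch is on (bar at (528,185) in the side crop, on green). The lid is shut, three sleeves are fitted, the bystanders have not moved, and the arm is clear of everything. Handing in.

```bash
python3 -c "
from cell import manip
print(manip.close_job())"
```

```text
the job is handed in; nothing more can be done
None
```

The job is done in the order asked and handed in at about 60 s; `close_job` gave no verdict.

- **Sequence:** I switched the isolator off, then lifted the lid back onto its stop. The case held three sleeves. I fitted each over its own shaft, shut the lid, and only then switched the isolator back on.
- **Last checks:**
  - The sleeve tops measured 0.101 m (0.100 m when fully down), with centres within about 2 mm of the shaft axes.
  - The lid top was flat at 0.062 m, so it is shut.
  - The grey switch's toggle was on the green stripe, and the bystanders looked unmoved in the scene and side views.
  - The arm was clear of everything.
- **What disagreed:** the visible fingertips sit about 40 mm behind the reported tool point. My first two attempts at the toggle therefore passed above it without touching it. I measured the offset, confirmed it by gripping the toggle, and allowed for it from then on.
- **Forces:** the highest force I saw was 12 N, while moving down onto the handle of the open lid.

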